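Find the slack contact jaw with a test blade

ROBOT

A 6-joint arm with a two-finger parallel gripper is mounted at the origin on the work surface. World frame = base frame: x ahead of the robot, y to its left, z up, the work surface at z = 0. Lengths are in m, angles in rad, forces in N, time in s.
With the tool pointing down it reaches from about 0.275 to 0.875 m from the base axis. Payload 12.5 kg.
Tool frame: the origin (TCP) lies at the very end of the fingers, on their centre line; the grasp point (between the pads) lies ctrl.grasp_offset behind it (ctrl.grasp_offset is the distance from the TCP to the grasp point, in m); x points along the fingers, y is the direction in which the jaws open and shut, and the axes are right-handed (so a half turn about x gives the same grasp; the last joint's range is limited). The gripper opens to 85 mm and grips with 20 to 120 N. Pads are 22 mm wide; open, the fingers measure 114 mm over their backs; the gripper's body (76 mm by 85 mm) begins 54 mm behind the grasp point. The pads swing forward as they close: fully open they stand 13 mm farther back than shut.
Start: joints at [1.044, 0.351, 1.652, -0, 1.139, -0.085], TCP at [0.235, 0.497, 0.231] pointing down, gripper open.
Joint ranges: [-2.75, 2.75], [-0.79, 2.1], [0.01, 2.65], [-1.57, 4.71], [0.07, 3.14], [-2.87, 2.87]. Speed limits (rad/s): [2.22, 2.22, 2.79, 3.14, 3.14, 3.14].

INTERFACE

Orientations are given as [roll, pitch, yaw] about the fixed x, y, z axes, in that order (R = Rz(yaw) Ry(pitch) Rx(roll)).
In Python, from rig import ctrl, imaging, job, spot_in gives the robot as it stands.
- The arm moves only by the tool drive_tool, never from a script. Its argument "moves" is a list of rows, each an object with "linear": the shift along the tool's x, y, z in mm, a list of three; "rot": the turn, a rotation vector about the tool's x, y, z in degrees, a list of three; "hand": the gripper command: -1 is fully open, 1 is shut, values between are in proportion. A call has 1 to 12 rows; each row is the pose to reach, as a shift and turn from the pose commanded when the call began, along the tool's axes at that moment; what a row does not reach only later rows make up. A row lasts 1/12 s, in which the tool goes at most 41.7 mm and 7.16 degrees, less where a joint would pass 70% of its speed; a pose out of reach is approached as far as the arm can. A call with a gripper value outside its range is refused whole. The fingers move at their own pace and stop on an object; "grip_force" is the grip in N (left out, the last holds). Time passes only in rows, so rows that repeat a pose let the fingers close. It gives the time, the measured TCP pose, the force and the opening at its end, in the units of the state.
- ctrl.sense(): the state, without advancing time (a new reading comes with each control period).
- imaging.camera(name): name is "scene" or "top"; returns the picture (384x512x3 uint8, red, green, blue); there is no depth.
- imaging.camera_model(name): a dict with "camera_matrix" (3x3 intrinsics, pixels), "dist" ([k1, k2, p1, p2, k3] as OpenCV has them; the pictures are not rectified), "T" (4x4, takes a point from camera to world coordinates). Camera axes: x right, y up, looking along -z (the intrinsics and any distortion apply to the point x, -y, -z); pixel columns grow to the right and rows downward; lengths in m; the calibration is good to about 2 mm. A picture is of the moment at which its call begins. camera_model takes no time and is no camera call.
- job.job_done(): hands the job in, once; it reports no verdict.
Trained networks look in the newest picture that a camera, given by its name, has taken for a name from the list of things; names that differ only in an ending like _2 or _b are one class to them, and where a whole thing is asked for, a point or a joint stands for the part that bears it (a point fixed in the world has none). Each returns a list of dicts, best first, with "conf" (0 to 1); they miss things now and then, are a little off and sometimes report something else, mostly with a low value. They report only what shows in the picture. A call takes as long as a camera call. They do not tell look-alikes from the thing itself.
- spot_in(camera, name): "position" ([column, row] in pixels, amid what is visible of it).
The state is a dict: "clock": time; "q": joint angles; "qd": joint speeds; "tau": joint torques, N m; "eef_pos": TCP position; "eef_rot": TCP orientation; "wrist_force": force on the tool from outside, world axes, zero at the start; "wrist_torque": the same for the moment, N m; "gripper_width": finger opening in m.
Only numpy, scipy, OpenCV 4.12 (cv2) and the standard library are available. Lean on these libraries where they do the work, as an engineer would, in place of code of your own. Each camera call takes 0.05 s, during which the arm holds its last target.

TASK

Take the orange-handled test blade from its cradle and try it in the three copper contact jaws one after another, from left to right as the robot sees them (red, blue, green), sliding it well over half of its way in each time and feeling the drag. One jaw has a weak spring and drags clearly less than the other two: leave the blade pushed fully home in that slack jaw, let go of it, and leave the other things on the bench alone.

Things in the scene. Friction and masses are not known exactly. Their poses are not given: they have to be found in the camera images.
- blade: test blade, 180 mm long, 0.18 kg: flat steel blade 90 mm long, 30 wide, 6 thick; orange handle 90 mm long, 32 wide, 16 thick; undersides flush. Origin on the underside midway along the length, where handle meets blade (balance point about 18 mm nearer the tip); x to the tip, y across, z up. Starts flat in the cradle, underside 20 mm above the bench, tip away from the robot
- tip (a point): middle of the blade's tip edge, on the underside, 90 mm from the blade's origin; axes as the blade's
- handle (a point): centre of the orange handle, 47.5 mm behind the blade's origin and 8 mm above its underside; axes as the blade's
- cradle: storage cradle fixed on the bench: yellow floor plate 200 x 90 x 5 mm with black blocks; origin at the centre of its underside, x towards the blade's tip, z up. Walls beside the handle (x -97 to 3 mm) stand 3 mm over its top and 3.5 mm from its sides, so the handle cannot be taken there: lift the blade by its bare middle, lay it down and take it again by the handle
- gap (a point): middle of the cradle's finger gap (x 3 to 65 mm of the cradle), at the height of the blade's underside: nothing is beside or under the blade here but the floor plate, 15 mm below. Beyond it low walls flank the tip, 28 mm above the bench
- mat: black rubber mat fixed flat on the bench, 230 x 100 mm, 3 mm thick, free for laying the blade down; origin at the centre of its underside, x along its length, z up
- block: three-pole contact block fixed on the bench, black base 140 (x) x 270 (y) x 22 mm; origin on the bench, 65 mm behind its front face; x is the way the blade is pushed in, y left, z up. Three jaws, 80 mm apart, alike to look at. Their sprung fingers press the blade with 10 N (slack jaw 2.5 N); greased copper, friction about 0.3: sliding drag 6 to 15 N (slack 1 to 3 N); entry up to 20 N
- mouth (a point): mouth of the middle jaw (the others 80 mm to either side), on its copper bed: 36 mm wide, 30 mm above the bench, from here 85 mm on to a grey back stop; a lip slopes down in front. The sprung copper finger above rests 4 mm over the bed; its upturned lip leaves 14 mm of height 10 mm before the mouth, 4 mm 20 mm inside. Side posts leave 54 mm; bridge top 86 mm above the bench
- pole_1 (a point): left jaw (red patch and terminal): the point where the middle of the tip's underside comes when the blade is fully home against the back stop, on the copper bed 85 mm in from the mouth; axes as the block's
- pole_2 (a point): the same point of the middle jaw (blue patch and terminal)
- pole_3 (a point): the same point of the right jaw (green patch and terminal)
- meter: yellow hand-held meter, 160 x 80 x 44 mm, loose, origin at the centre of its underside; leave alone
- driver: screwdriver lying on the bench, loose; leave alone
- spanner: steel spanner lying on the bench, loose; leave alone
- fuse: white ceramic fuse link with steel tags, 130 mm over the tags, 45 mm high, loose; leave alone
- tape: blue ring of tape, 90 mm across, 18 mm high, loose; leave alone
- cleaner: spray can, 170 mm tall, standing, loose; leave alone
- mug: blue mug, loose; leave alone
Mind the look-alikes: they are no part of the job. Of the things that look like the blade, the largest one is meant.

How it is judged:
On the way, in this order (a step that is already met when the one before it is completed fails the run):
1. the blade has been slid more than half of its way (over 43 mm of 85) into the left (red) jaw (x of tip in the frame of pole_1 between -0.042 and 0.01 m and y of tip in the frame of pole_1 between -0.016 and 0.016 m and z of tip in the frame of pole_1 between -0.01 and 0.01 m), for 0.1 s.
2. the blade has been slid more than half of its way (over 43 mm of 85) into the middle (blue) jaw (x of tip in the frame of pole_2 between -0.042 and 0.01 m and y of tip in the frame of pole_2 between -0.016 and 0.016 m and z of tip in the frame of pole_2 between -0.01 and 0.01 m), for 0.1 s.
3. the blade has been slid more than half of its way (over 43 mm of 85) into the right (green) jaw (x of tip in the frame of pole_3 between -0.042 and 0.01 m and y of tip in the frame of pole_3 between -0.016 and 0.016 m and z of tip in the frame of pole_3 between -0.01 and 0.01 m), for 0.1 s.
At the end, for the whole second after the job is handed in: The blade lies at rest fully home in one of the jaws (tip within 8 mm of the back stop and 16 mm of the jaw's middle, on the copper bed), and it is the slack jaw: the blade bears on the block with less than 9.5 N (in a good jaw, with its weight, some 13 N; in the slack one some 6 N) (((x of tip in the frame of pole_1 between -0.008 and 0.01 m and y of tip in the frame of pole_1 between -0.016 and 0.016 m and z of tip in the frame of pole_1 between -0.01 and 0.01 m) or (x of tip in the frame of pole_2 between -0.008 and 0.01 m and y of tip in the frame of pole_2 between -0.016 and 0.016 m and z of tip in the frame of pole_2 between -0.01 and 0.01 m) or (x of tip in the frame of pole_3 between -0.008 and 0.01 m and y of tip in the frame of pole_3 between -0.016 and 0.016 m and z of tip in the frame of pole_3 between -0.01 and 0.01 m)) and contact force between blade and block between 1 and 9.5 N and linear speed of blade below 0.02 m/s); the robot touches nothing.
It fails at once if one of the other loose things on the bench is pushed more than 30 mm away (distance of any of meter, driver, spanner, fuse, tape, cleaner, mug from where it was at the start of the episode above 0.03 m).
It also fails if it takes over 72 s, if anything falls off the work surface, if the arm or the gripper's body presses on something with over 40 N, if the wrist force passes 120 N, or if a joint passes its speed limit or range.

## Working session

There is one attempt and no reset: what is moved stays moved. The work goes in short steps, Python scripts to look and compute and a tool call to move; the robot and the scene stay as the last step left them, time stands still between calls to the robot, and variables do not carry over. Pictures are saved under pics/ and viewed, and the job is handed in when it is done.

Besides the shell and the picture viewer there is one more tool, called as name(argument=value, ...) on one line, values as JSON. drive_tool: Moves the arm, as the interface text tells. Its arguments: {"type":"object","properties":{"moves":{"type":"array","items":{"type":"object","properties":{"linear":{"type":"array","items":{"type":"number"}},"rot":{"type":"array","items":{"type":"number"}},"hand":{"type":"number"}}}},"grip_force":{"type":"number"}},"required":["moves"]}

```bash
mkdir -p pics; ls
cat > h.py <<'E'
import numpy as np, cv2
from rig import ctrl, imaging, job, spot_in
from scipy.spatial.transform import Rotation as R
def snap(n,f):
    im=imaging.camera(n); cv2.imwrite('pics/'+f,im[:,:,::-1]); return im
def px2w(n,uv,z):
    m=imaging.camera_model(n);K=np.array(m['camera_matrix']);d=np.array(m['dist']);T=np.array(m['T'])
    p=cv2.undistortPoints(np.array(uv,float).reshape(-1,1,2),K,d).reshape(-1,2)
    out=[]
    for x,y in p:
        v=T[:3,:3]@np.array([x,-y,-1]);o=T[:3,3];s=(z-o[2])/v[2];out.append(o+s*v)
    return np.array(out)
def w2px(n,P):
    m=imaging.camera_model(n);K=np.array(m['camera_matrix']);d=np.array(m['dist']);T=np.array(m['T'])
    c=(np.array(P,float).reshape(-1,3)-T[:3,3])@T[:3,:3]
    c=c*np.array([1,-1,-1])
    return cv2.projectPoints(c,np.zeros(3),np.zeros(3),K,d)[0].reshape(-1,2)
E
python3 - <<'E'
from h import *
np.set_printoptions(precision=4,suppress=True)
for n in('scene','top'):
    im=snap(n,n+'0.png')
    m=imaging.camera_model(n);print(n,m)
    for t in ['blade','cradle','mat','block','handle','tip','mouth','pole_1']:
        try: print(t,[(np.round(d['position'],1).tolist(),round(d['conf'],2)) for d in spot_in(n,t)][:4])
        except Exception as e: print(t,e)
print(ctrl.sense(),ctrl.grasp_offset)
E
```

```text
pics
scene {'camera_matrix': array([[474.5883,   0.    , 266.6178],
       [  0.    , 474.5883, 200.4299],
       [  0.    ,   0.    ,   1.    ]]), 'dist': array([-0.1091,  0.    ,  0.    ,  0.    ,  0.    ]), 'T': array([[ 0.8784, -0.3318,  0.344 ,  1.0992],
       [ 0.4779,  0.6107, -0.6313, -1.0388],
       [-0.0007,  0.719 ,  0.695 ,  1.138 ],
       [ 0.    ,  0.    ,  0.    ,  1.    ]])}
blade [([252.3, 319.9], 0.61), ([166.2, 226.4], 0.55)]
cradle [([215.7, 266.7], 0.97)]
mat [([242.2, 219.4], 0.96)]
block [([315.0, 200.3], 0.95), ([215.3, 266.9], 0.45), ([242.4, 220.3], 0.26)]
handle [([216.9, 257.7], 0.87), ([253.4, 321.3], 0.65), ([169.7, 227.1], 0.62)]
tip [([216.7, 259.0], 0.7), ([251.8, 322.9], 0.69), ([316.5, 198.3], 0.68), ([169.4, 227.5], 0.53)]
mouth [([317.0, 202.2], 0.97), ([216.5, 257.9], 0.26)]
pole_1 [([315.5, 201.0], 0.93)]
top {'camera_matrix': array([[405.3383,   0.    , 257.6331],
       [  0.    , 405.3383, 193.0819],
       [  0.    ,   0.    ,   1.    ]]), 'dist': array([-0.0529,  0.    ,  0.    ,  0.    ,  0.    ]), 'T': array([[-0.0478,  0.9687, -0.2437
[... 440 characters left out ...]
0.9), ([344.8, 272.4], 0.84), ([353.5, 203.4], 0.76)]
tip [([344.8, 277.2], 0.95), ([350.5, 203.7], 0.89), ([382.8, 143.9], 0.62), ([222.3, 172.9], 0.36)]
mouth [([214.6, 166.7], 0.93)]
pole_1 [([213.2, 162.5], 0.91), ([343.1, 205.3], 0.46)]
{'clock': 0.9, 'q': array([ 1.0444,  0.3507,  1.6518, -0.    ,  1.1391, -0.0846]), 'qd': array([ 0.0005, -0.0004,  0.0003,  0.0001, -0.0005,  0.0007]), 'tau': array([ -0.0005, -50.604 , -29.1644,  -0.0001,   0.0007,  -0.    ]), 'eef_pos': array([0.2351, 0.4972, 0.2313]), 'eef_rot': array([0.7352, 1.5708, 0.2934]), 'wrist_force': array([0.1783, 0.0255, 0.7415]), 'wrist_torque': array([ 0.0125, -0.0018, -0.0368]), 'gripper_width': 0.085626936758208} 0.0187
```

Run:
```python
import cv2
for n in('scene','top'):
    im=cv2.imread(f'pics/{n}0.png'); 
    cv2.imwrite(f'pics/{n}0b.png',cv2.resize(im,(800,600),interpolation=cv2.INTER_CUBIC))
im=cv2.imread('pics/top0.png'); cv2.imwrite('pics/topc.png',cv2.resize(im[100:300,160:420],None,fx=3,fy=3,interpolation=cv2.INTER_CUBIC))
im=cv2.imread('pics/scene0.png'); cv2.imwrite('pics/scenec.png',cv2.resize(im[130:330,140:400],None,fx=3,fy=3,interpolation=cv2.INTER_CUBIC))
```

```text
(no output)
```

View pics/top0b.png

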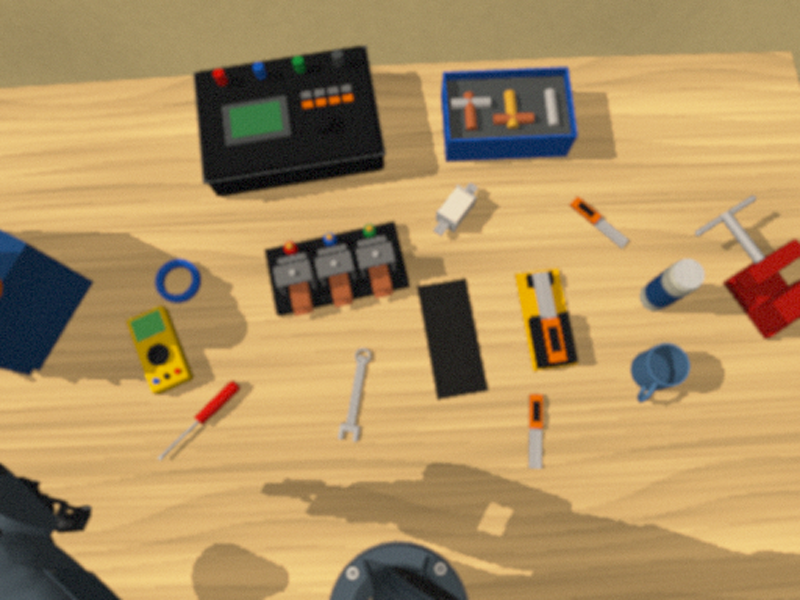

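View pics/scene0b.png

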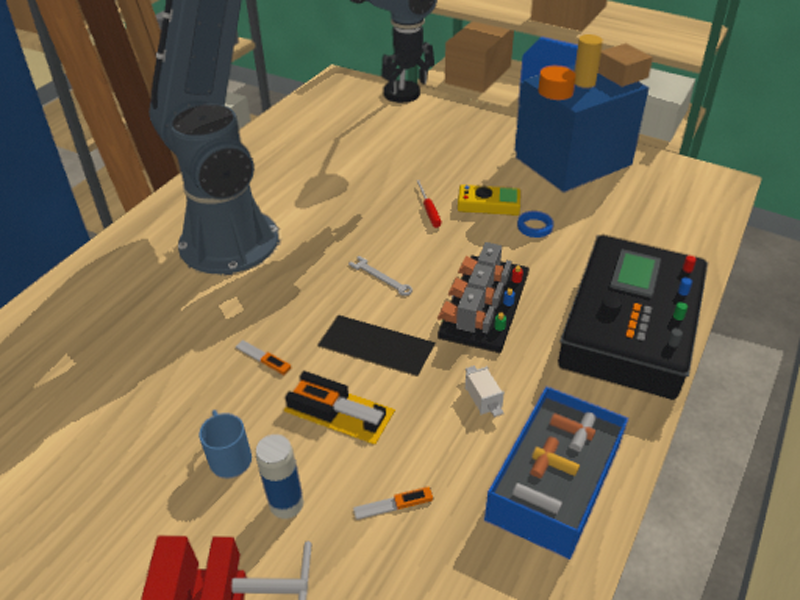

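View pics/topc.png

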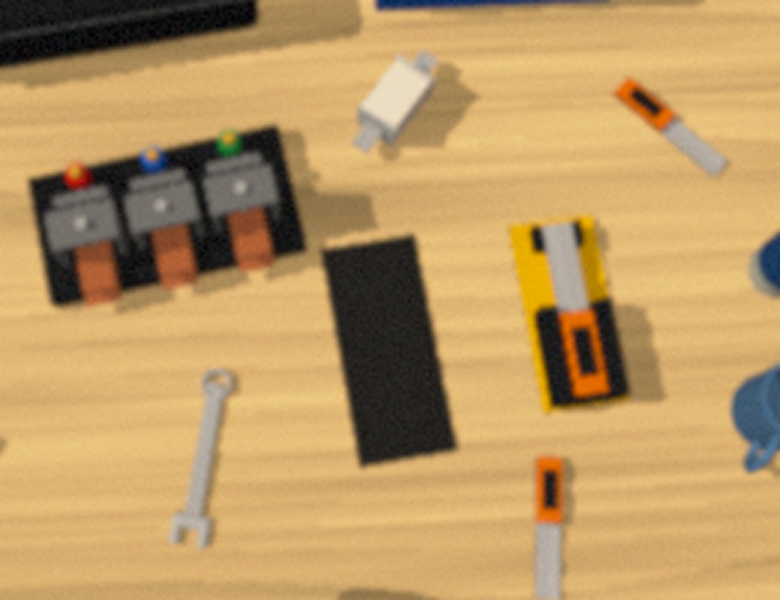

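View pics/scenec.png

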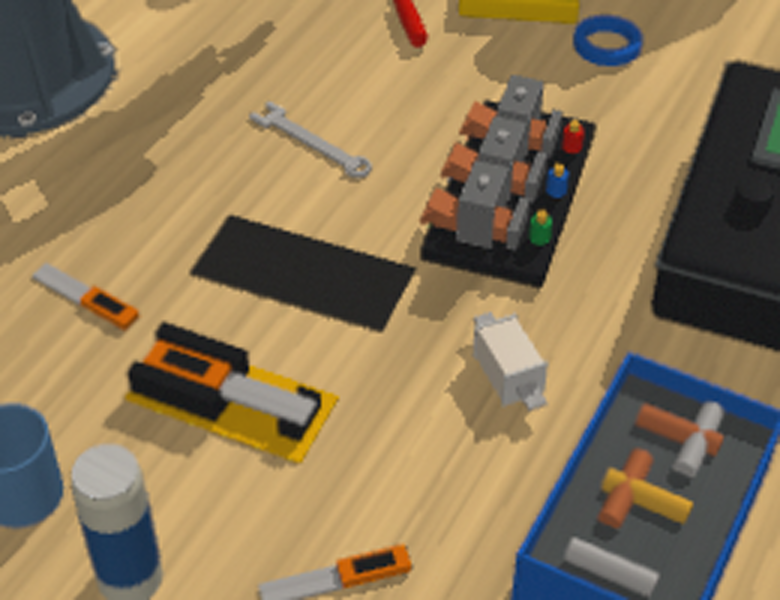

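Run:
```python
import cv2
def z(n,x0,y0,w,h,f,o):
    im=cv2.imread(f'pics/{n}0.png')[y0:y0+h,x0:x0+w]; cv2.imwrite('pics/'+o,cv2.resize(im,None,fx=f,fy=f,interpolation=cv2.INTER_CUBIC))
z('top',165,138,100,66,8,'zb_top.png'); z('scene',276,150,70,78,7.5,'zb_sc.png')
z('top',320,165,60,75,8,'zc_top.png'); z('scene',176,230,85,60,8,'zc_sc.png')
```

```text
(no output)
```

View pics/zb_top.png

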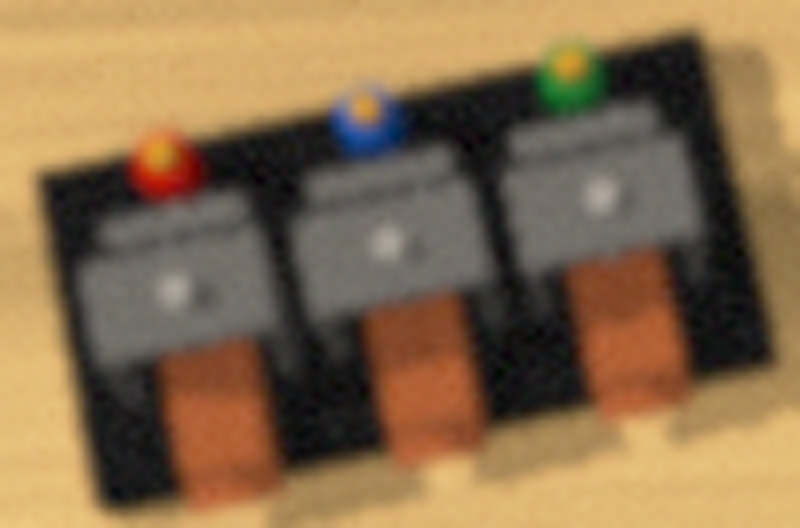

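View pics/zb_sc.png

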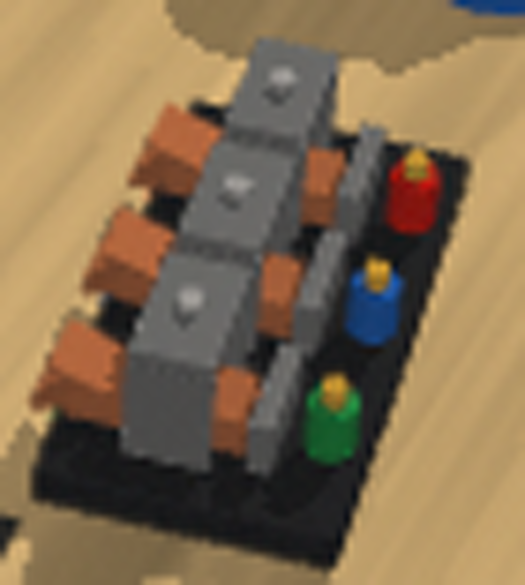

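View pics/zc_top.png

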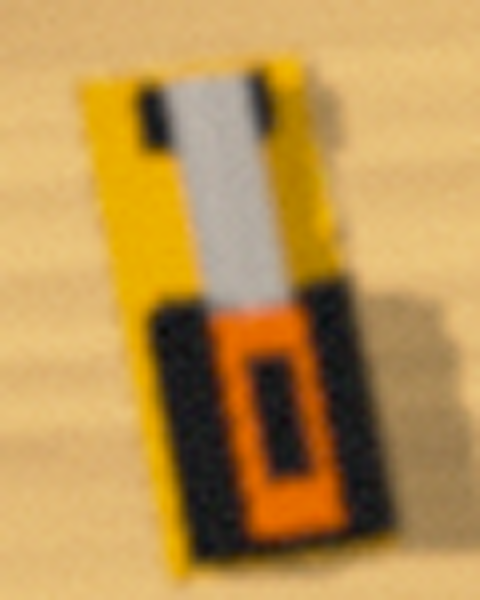

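View pics/zc_sc.png

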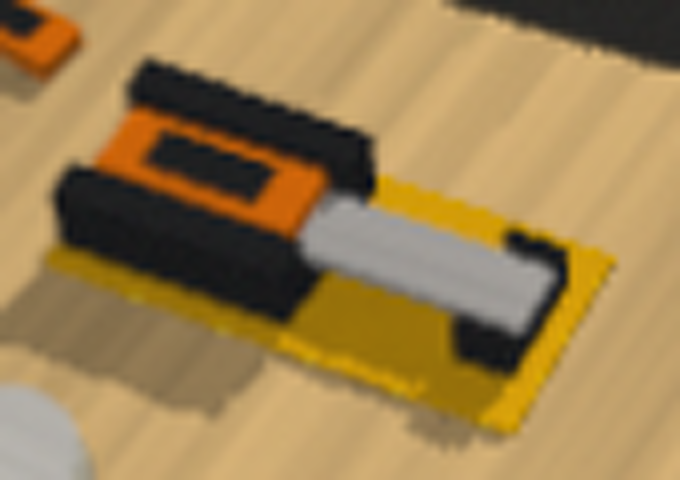

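```bash
cat > fit.py <<'E'
from h import *
from scipy.optimize import least_squares
np.set_printoptions(precision=4,suppress=True)
OF={'tb':('top',165,138,8),'sb':('scene',276,150,7.5),'tc':('top',320,165,8),'sc':('scene',176,230,8),'tm':('top',160,100,3),'sm':('scene',140,130,3)}
def fit(name,L,x0):
    def res(p,pr=False):
        c,s=np.cos(p[2]),np.sin(p[2]);r=[]
        for k,P,uv in L:
            n,ox,oy,f=OF[k];P=np.array(P)/1000
            W=[p[0]+c*P[0]-s*P[1],p[1]+s*P[0]+c*P[1],P[2]]
            e=w2px(n,W)[0]-((np.array(uv)+.5)/f-.5+[ox,oy])
            if pr: print(k,P,e.round(2))
            r+=list(e)
        return np.array(r)
    s=least_squares(res,x0,loss='soft_l1',f_scale=0.7); print(name,s.x,np.degrees(s.x[2])); res(s.x,True); return s.x
fit('block',[('tb',(75,135,22),(40,178)),('tb',(75,-135,22),(700,37)),('tb',(-65,-135,0),(775,362)),('tb',(-65,135,0),(103,508)),
 ('sb',(-65,-135,0),(35,495)),('sb',(75,-135,0),(333,568)),('sb',(75,135,22),(468,158))],[.55,.1,0.1])
fit('cradle',[('tc',(100,45,5),(80,85)),('tc',(100,-45,5),(302,58)),('tc',(-100,45,0),(180,578)),('sc',(100,45,5),(615,262)),('sc',(100,-45,0),(515,432)),('sc',(-100,-45,0),(45,262))],[.4,-.3,.1])
fit('blade',[('tc',(90,15,26),(163,83)),('tc',(90,-15,26),(250,77)),('tc',(0,16,36),(208,313)),('tc',(0,-16,36),(303,305)),('tc',(-90,16,36),(247,538)),('tc',(-90,-16,36),(347,525)),
('sc',(90,15,26),(560,272)),('sc',(90,-15,26),(520,335)),('sc',(0,-16,36),(298,235)),('sc',(0,16,36),(328,180))],[.4,-.3,.1])
fit('mat',[('tm',(115,50,3),(325,250)),('tm',(115,-50,3),(413,237)),('tm',(-115,-50,3),(455,448)),('tm',(-115,50,3),(360,464)),('sm',(115,50,3),(414,266)),('sm',(115,-50,3),(382,330)),('sm',(-115,50,3),(230,216)),('sm',(-115,-50,3),(192,270))],[.4,-.1,.1])
E
python3 fit.py
```

```text
block [0.6497 0.0938 0.1751] 10.029774032026943
tb [0.075 0.135 0.022] [-1.26 -0.82]
tb [ 0.075 -0.135  0.022] [ 0.05 -1.35]
tb [-0.065 -0.135  0.   ] [0.54 1.41]
tb [-0.065  0.135  0.   ] [-0.08  1.85]
sb [-0.065 -0.135  0.   ] [-0.81  0.46]
sb [ 0.075 -0.135  0.   ] [0.24 0.44]
sb [0.075 0.135 0.022] [ 0.51 -0.72]
cradle [ 0.5322 -0.3174  0.0904] 5.179877532511594
tc [0.1   0.045 0.005] [-0.14 -0.32]
tc [ 0.1   -0.045  0.005] [ 0.12 -0.74]
tc [-0.1    0.045  0.   ] [-1.1   1.06]
sc [0.1   0.045 0.005] [ 0.08 -1.06]
sc [ 0.1   -0.045  0.   ] [-0.17  0.89]
sc [-0.1   -0.045  0.   ] [-0.47  0.62]
blade [ 0.5309 -0.3174  0.0759] 4.3468900864768925
tc [0.09  0.015 0.026] [1.16 0.03]
tc [ 0.09  -0.015  0.026] [-0.19 -0.37]
tc [0.    0.016 0.036] [ 1.01 -1.2 ]
tc [ 0.    -0.016  0.036] [-0.45 -1.5 ]
tc [-0.09   0.016  0.036] [1.44 0.1 ]
tc [-0.09  -0.016  0.036] [-0.47  0.36]
sc [0.09  0.015 0.026] [-0.95 -0.35]
sc [ 0.09  -0.015  0.026] [-0.44 -0.89]
sc [ 0.    -0.016  0.036] [-0.09 -0.18]
sc [0.    0.016 0.036] [ 1.27 -0.85]
mat [ 0.5049 -0.1277  0.1144] 6.554129867217314
tm [0.115 0.05  0.003] [-1.48 -0.57]
tm [ 0.115 -0.05   0.003] [ 0.58 -1.25]
tm [-0.115 -0.05   0.003] [0.71 0.89]
tm [-0.115  0.05   0.003] [-0.37  1.03]
sm [0.115 0.05  0.003] [0.91 0.26]
sm [ 0.115 -0.05   0.003] [0.29 0.04]
sm [-0.115  0.05   0.003] [-0.13 -1.14]
sm [-0.115 -0.05   0.003] [-0.89  0.36]
```

Run:
```python
from h import *
np.set_printoptions(precision=4,suppress=True)
for n,box in(('top',(262,172,320,262)),('scene',(195,195,285,245))):
    g=cv2.cvtColor(cv2.imread(f'pics/{n}0.png'),cv2.COLOR_BGR2GRAY)
    x0,y0,x1,y1=box
    sub=cv2.resize(g[y0:y1,x0:x1],None,fx=8,fy=8,interpolation=cv2.INTER_CUBIC)
    t,m=cv2.threshold(sub,0,255,cv2.THRESH_OTSU+cv2.THRESH_BINARY_INV)
    cs=cv2.findContours(m,cv2.RETR_EXTERNAL,cv2.CHAIN_APPROX_NONE)[0];c=max(cs,key=cv2.contourArea).reshape(-1,2)
    uv=(c+.5)/8-.5+[x0,y0]
    W=px2w(n,uv,.003)[:,:2]
    print(n,t,cv2.minAreaRect((W*1000).astype(np.float32)),cv2.contourArea((W*1000).astype(np.float32)))
    print(w2px(n,px2w(n,[[300,200]],.003)))
```

```text
top 109.0 ((505.2955627441406, -127.40044403076172), (229.68386840820312, 100.34794616699219), 7.202106475830078) 22181.740995903616
[[300. 200.]]
scene 102.0 ((505.8587646484375, -130.57159423828125), (231.9267578125, 105.20086669921875), 7.164515018463135) 23275.85237023176
[[300. 200.]]
```

```bash
cat > edge.py <<'E'
from h import *
from scipy.optimize import least_squares
from scipy.ndimage import map_coordinates
np.set_printoptions(precision=4,suppress=True)
def pose(p,P):
    P=np.atleast_2d(P)/1000.;c,s=np.cos(p[2]),np.sin(p[2])
    return np.c_[p[0]+c*P[:,0]-s*P[:,1],p[1]+s*P[:,0]+c*P[:,1],P[:,2]]
def track(name,edges,p,imgs,ch=None,rng=4,it=6,minz=6):
    for k in range(it):
        obs=[]
        r=rng if k<3 else 2.0
        for ei,(n,A,B) in enumerate(edges):
            A,B=np.array(A,float),np.array(B,float)
            for t in np.linspace(.08,.92,15):
                P=A+(B-A)*t
                uv=w2px(n,pose(p,P))[0];d=w2px(n,pose(p,P+(B-A)*.01))[0]-uv
                nr=np.array([-d[1],d[0]])/np.linalg.norm(d)
                s=np.arange(-r,r+.01,.25)
                pts=uv+s[:,None]*nr
                g=np.array([map_coordinates(imgs[n][:,:,c],[pts[:,1],pts[:,0]],order=1) for c in range(3)])
                gr=np.linalg.norm(np.gradient(cv2.GaussianBlur(g,(5,1),0),axis=1),axis=0)
                i=gr.argmax()
                if gr[i]<minz or i in(0,len(s)-1): continue
                w=gr[max(i-3,0):i+4];off=(s[max(i-3,0):i+4]*w).sum()/w.sum()
                obs.append((n,P,uv+off*nr,nr,ei))
        def res(q): return np.array([(w2px(n,pose(q,P))[0]-uv)@nr for n,P,uv,nr,_ in obs])
        p=least_squares(res,p,loss='soft_l1',f_scale=.4).x
    e=res(p);print(name,p,np.degrees(p[2]),'rms',np.sqrt((e**2).mean()),len(obs))
    for ei in range(len(edges)):
        m=[e[j] for j in range(len(obs)) if obs[j][4]==ei];print('  ',edges[ei][0],ei,len(m),np.round(np.median(m),2) if m else None)
    return p
if __name__=='__main__':
    imgs={n:cv2.imread(f'pics/{n}0.png').astype(float) for n in('top','scene')}
    T,S='top','scene'
    bt=[(T,(75,135,22),(75,-135,22)),(T,(75,135,22),(-65,135,22)),(T,(75,-135,22),(-65,-135,22)),(T,(-65,-135,0),(-65,-60,0)),
        ]
    bs=[(S,(75,135,22),(75,-135,22)),(S,(75,-135,0),(-65,-135,0)),(S,(-65,-135,0),(-65,-135,22))]
    track('block top',bt,[.652,.094,.17],imgs)
    track('block sc',bs,[.652,.094,.17],imgs)
    p=track('block',bt+bs,[.652,.094,.17],imgs)
    bl=[(T,(5,15,26),(60,15,26)),(T,(5,-15,26),(60,-15,26)),(T,(90,15,20),(90,-15,20)),(T,(-90,16,36),(-5,16,36)),(T,(-90,-16,36),(-5,-16,36)),(T,(-90,16,36),(-90,-16,36)),(T,(0,16,36),(0,-16,36))]
    bb=[(S,(5,15,26),(60,15,26)),(S,(90,15,26),(90,-15,26)),(S,(0,-16,36),(-90,-16,36)),(S,(-90,16,36),(-5,16,36)),(S,(-90,16,36),(-90,-16,36))]
    track('blade top',bl,[.531,-.317,.085],imgs,rng=3);track('blade sc',bb,[.531,-.317,.085],imgs,rng=3)
    q=track('blade',bl+bb,[.531,-.317,.085],imgs,rng=3)
    cr=[(T,(100,45,5),(100,-45,5)),(T,(100,45,5),(-95,45,5)),(T,(100,-45,5),(10,-45,5)),(S,(100,45,5),(100,-45,5)),(S,(100,-45,5),(-95,-45,5))]
    track('cradle',cr,[.532,-.317,.09],imgs,rng=3)
    for n in(T,S):
        im=cv2.resize(cv2.imread(f'pics/{n}0.png'),None,fx=4,fy=4,interpolation=cv2.INTER_CUBIC)
        def dr(P,pp,col):
            uv=((w2px(n,pose(pp,P))+.5)*4-.5);cv2.polylines(im,[np.round(uv).astype(int)],False,col,1)
        for z in(0,22): dr([(75,135,z),(75,-135,z),(-65,-135,z),(-65,135,z),(75,135,z)],p,(0,255,255))
        for y in(80,0,-80):
            dr([(-65,y-18,30),(20,y-18,30),(20,y+18,30),(-65,y+18,30),(-65,y-18,30)],p,(255,0,255))
            dr([(-65,y,30),(20,y,30)],p,(255,255,0))
        dr([(90,15,26),(90,-15,26),(0,-15,26),(0,15,26),(90,15,26)],q,(255,0,255));dr([(-90,16,36),(-90,-16,36),(0,-16,36),(0,16,36),(-90,16,36)],q,(255,0,255))
        x0,y0,x1,y1=(165,130,385,260) if n==T else (170,150,370,300)
        c=im[y0*4:y1*4,x0*4:x1*4];cv2.imwrite(f'pics/ov_{n}.png',cv2.resize(c,(800,800*c.shape[0]//c.shape[1])))
E
python3 edge.py
```

```text
Traceback (most recent call last):
  File "edge.py", line 38, in <module>
    track('block top',bt,[.652,.094,.17],imgs)
    ~~~~~^^^^^^^^^^^^^^^^^^^^^^^^^^^^^^^^^^^^^
  File "edge.py", line 27, in track
    p=least_squares(res,p,loss='soft_l1',f_scale=.4).x
      ~~~~~~~~~~~~~^^^^^^^^^^^^^^^^^^^^^^^^^^^^^^^^^
  File "edge.py", line 26, in res
    def res(q): return np.array([(w2px(n,pose(q,P))[0]-uv)@nr for n,P,uv,nr,_ in obs])
                                  ~~~~^^^^^^^^^^^^^
  File "h.py", line 14, in w2px
    m=imaging.camera_model(n);K=np.array(m['camera_matrix']);d=np.array(m['dist']);T=np.array(m['T'])
ValueError: time passes only in moves, steps and waits
```

Calling camera_model too many times; cache it.

```bash
sed -i 's/imaging.camera_model(n)/CM(n)/' h.py
cat >> h.py <<'E'
_c={}
def CM(n):
    if n not in _c:_c[n]=imaging.camera_model(n)
    return _c[n]
E
python3 edge.py
```

```text
block top [0.6481 0.0929 0.1828] 10.472712576829542 rms 0.7549021879749379 60
   top 0 15 -0.0
   top 1 15 0.53
   top 2 15 -0.53
   top 3 15 0.26
block sc [0.6519 0.0933 0.1672] 9.57987073755173 rms 0.27154389447595945 45
   scene 0 15 0.26
   scene 1 15 -0.04
   scene 2 15 0.15
block [0.6507 0.0932 0.1752] 10.039518611411603 rms 0.6298729017982526 105
   top 0 15 -0.53
   top 1 15 0.52
   top 2 15 -0.53
   top 3 15 0.93
   scene 4 15 0.59
   scene 5 15 -0.01
   scene 6 15 0.01
blade top [ 0.531  -0.316   0.0844] 4.834318805357563 rms 0.8402084125823962 105
   top 0 15 0.94
   top 1 15 -0.91
   top 2 15 0.78
   top 3 15 0.73
   top 4 15 -0.75
   top 5 15 0.04
   top 6 15 -1.17
blade sc [ 0.5364 -0.3184  0.1216] 6.964882774405385 rms 0.7141859003736395 75
   scene 0 15 0.05
   scene 1 15 0.99
   scene 2 15 -0.04
   scene 3 15 -1.05
   scene 4 15 -0.75
blade [ 0.5327 -0.318   0.1087] 6.227526817730048 rms 0.7608744482054777 180
   top 0 15 1.19
   top 1 15 -0.45
   top 2 15 0.31
   top 3 15 1.19
   top 4 15 0.28
   top 5 15 -0.47
   top 6 15 -1.31
   scene 7 15 0.0
   scene 8 15 0.25
   scene 9 15 0.25
   scene 10 15 -1.3
   scene 11 15 0.28
cradle [ 0.5263 -0.3204  0.1524] 8.73023248234756 rms 0.8859801920293905 74
   top 0 15 0.51
   top 1 15 0.5
   top 2 15 -0.69
   scene 3 14 -1.12
   scene 4 15 0.15
```

View pics/ov_top.png

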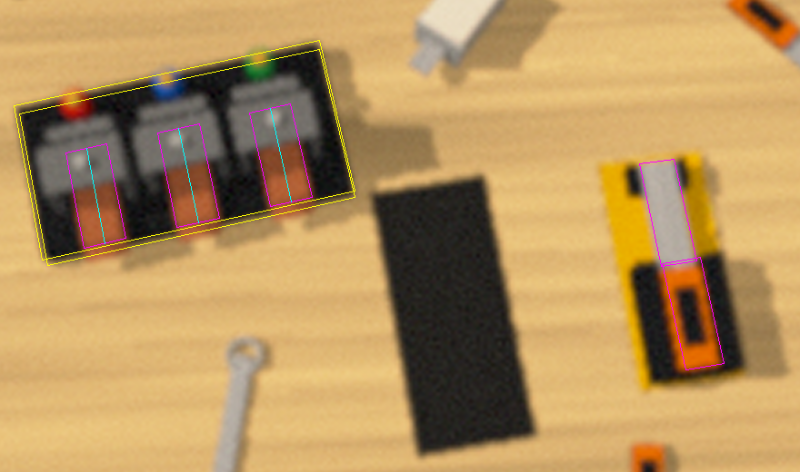

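View pics/ov_scene.png

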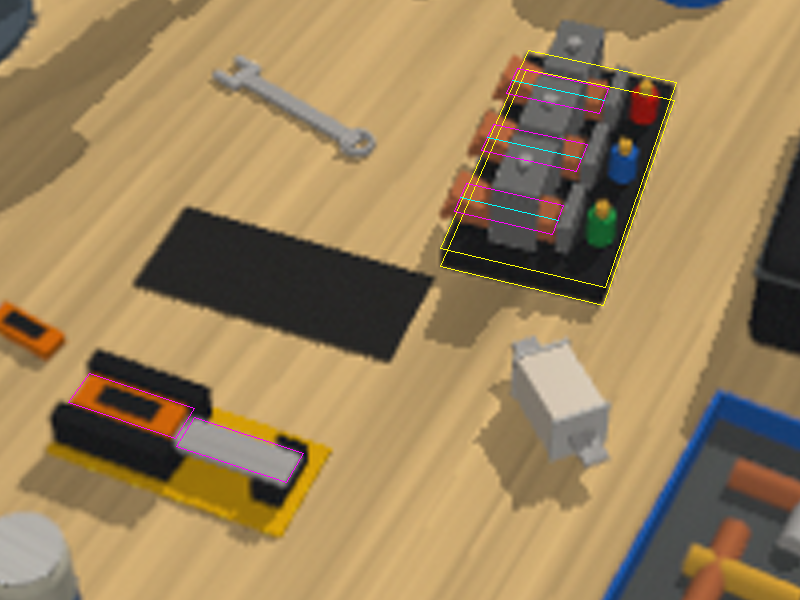

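```bash
cat >> h.py <<'E'
def go(xyz,yaw,pitchdown=0):
    """yaw: world dir of blade x; tool y along +-(blade y). prints tool shift"""
    s=ctrl.sense();r0=R.from_euler('xyz',s['eef_rot']);p0=s['eef_pos']
    best=None
    for sg in(1,-1):
        y=sg*np.array([-np.sin(yaw),np.cos(yaw),0]);x=np.array([0,0,-1.]);M=np.c_[x,y,np.cross(x,y)]
        rv=(r0.inv()*R.from_matrix(M)).as_rotvec(degrees=True)
        lin=r0.inv().apply(np.array(xyz)-p0)*1000
        print('sg',sg,'lin',lin.round(1),'rot',rv.round(2))
def st():
    s=ctrl.sense();np.set_printoptions(precision=4,suppress=True)
    print(s['clock'],s['eef_pos'],'F',s['wrist_force'],'w',s['gripper_width'],'q',s['q'])
    print(R.from_euler('xyz',s['eef_rot']).as_matrix())
E
python3 - <<'E'
from h import *
st()
y=np.radians(6); g=np.array([.5335,-.3175])+0.034*np.array([np.cos(y),np.sin(y)]); print(g)
go([*g,.10],y)
for t in ['cleaner','mug','fuse','spanner','driver','tape']:
    pass
E
```

```text
0.9 [0.2351 0.4972 0.2313] F [0.1783 0.0255 0.7415] w 0.085626936758208 q [ 1.0444  0.3507  1.6518 -0.      1.1391 -0.0846]
[[ 0.      0.4276  0.904 ]
 [ 0.      0.904  -0.4276]
 [-1.      0.      0.    ]]
[ 0.5673 -0.3139]
sg 1 lin [ 131.3 -591.2  647.1] rot [-31.31   0.    -0.  ]
sg -1 lin [ 131.3 -591.2  647.1] rot [148.69  -0.    -0.  ]
```

drive_tool(moves=[{"linear":[60,-591,647],"rot":[-31.3,0,0],"hand":-1},{"linear":[60,-591,647],"rot":[-31.3,0,0],"hand":-1},{"linear":[60,-591,647],"rot":[-31.3,0,0],"hand":-1},{"linear":[60,-591,647],"rot":[-31.3,0,0],"hand":-1},{"linear":[60,-591,647],"rot":[-31.3,0,0],"hand":-1},{"linear":[60,-591,647],"rot":[-31.3,0,0],"hand":-1},{"linear":[60,-591,647],"rot":[-31.3,0,0],"hand":-1},{"linear":[60,-591,647],"rot":[-31.3,0,0],"hand":-1},{"linear":[60,-591,647],"rot":[-31.3,0,0],"hand":-1},{"linear":[60,-591,647],"rot":[-31.3,0,0],"hand":-1},{"linear":[60,-591,647],"rot":[-31.3,0,0],"hand":-1},{"linear":[60,-591,647],"rot":[-31.3,0,0],"hand":-1}])

```text
clock: 1.9
eef_pos: [0.4206, 0.0442, 0.1982]
eef_rot: [-0.053, 1.57, 0.051]
wrist_force: [1.1, 1.6, 0.4]
gripper_width: 0.0852
```

Run:
```python
from h import *
st();go([.5673,-.3139,.10],np.radians(6))
```

```text
1.9 [0.4206 0.0442 0.1982] F [1.0739 1.6324 0.3572] w 0.08515852023015644 q [-0.0055  0.1614  1.9971  0.0001  0.9822 -1.6806]
[[ 0.0008 -0.1042  0.9946]
 [ 0.      0.9946  0.1042]
 [-1.     -0.      0.0008]]
sg 1 lin [  98.3 -371.4  108.6] rot [-0.02  0.05  0.  ]
sg -1 lin [  98.3 -371.4  108.6] rot [179.98   0.    -0.08]
```

drive_tool(moves=[{"linear":[60,-371,109],"rot":[0,0,0],"hand":-1},{"linear":[60,-371,109],"rot":[0,0,0],"hand":-1},{"linear":[60,-371,109],"rot":[0,0,0],"hand":-1},{"linear":[60,-371,109],"rot":[0,0,0],"hand":-1},{"linear":[60,-371,109],"rot":[0,0,0],"hand":-1},{"linear":[60,-371,109],"rot":[0,0,0],"hand":-1},{"linear":[60,-371,109],"rot":[0,0,0],"hand":-1},{"linear":[60,-371,109],"rot":[0,0,0],"hand":-1},{"linear":[60,-371,109],"rot":[0,0,0],"hand":-1},{"linear":[60,-371,109],"rot":[0,0,0],"hand":-1},{"linear":[60,-371,109],"rot":[0,0,0],"hand":-1},{"linear":[60,-371,109],"rot":[0,0,0],"hand":-1}])

```text
clock: 2.9
eef_pos: [0.5669, -0.3117, 0.1373]
eef_rot: [2.363, 1.57, 2.466]
wrist_force: [0.2, -0.8, 0.6]
gripper_width: 0.0855
```

Run:
```python
from h import *
st();go([.5673,-.3139,.017],np.radians(6))
im=snap('top','t1.png');im2=snap('scene','s1.png')
a=cv2.resize(im[110:270,290:450,::-1],None,fx=2.5,fy=2.5,interpolation=cv2.INTER_CUBIC);b=cv2.resize(im2[180:340,130:290,::-1],None,fx=2.5,fy=2.5,interpolation=cv2.INTER_CUBIC)
cv2.imwrite('pics/j1.png',np.hstack([a,b]))
```

```text
2.9 [ 0.5669 -0.3117  0.1373] F [ 0.2268 -0.8214  0.5809] w 0.08548032945561954 q [-0.5747  0.625   1.4627  0.0001  1.0549 -2.2489]
[[-0.0008 -0.1031  0.9947]
 [ 0.0006  0.9947  0.1031]
 [-1.      0.0007 -0.0007]]
sg 1 lin [120.3  -2.3   0.2] rot [-0.08 -0.04 -0.04]
sg -1 lin [120.3  -2.3   0.2] rot [179.92  -0.07   0.07]
```

View pics/j1.png

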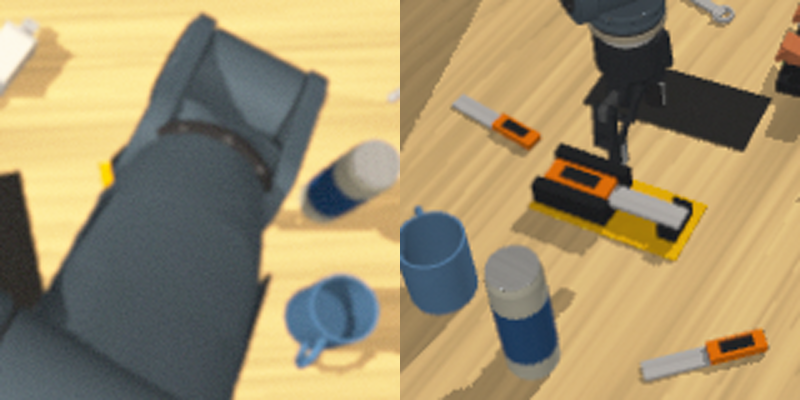

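drive_tool(moves=[{"linear":[40,-1,0],"rot":[0,0,0],"hand":-1},{"linear":[75,-1,0],"rot":[0,0,0],"hand":-1},{"linear":[100,-1,0],"rot":[0,0,0],"hand":-0.5},{"linear":[115,-1,0],"rot":[0,0,0],"hand":-0.3},{"linear":[120,-1,0],"rot":[0,0,0],"hand":-0.1},{"linear":[120,-1,0],"rot":[0,0,0],"hand":0.0},{"linear":[120,-1,0],"rot":[0,0,0],"hand":0.0}], grip_force=60)

```text
clock: 3.58
eef_pos: [0.5682, -0.3124, 0.0196]
eef_rot: [-0.676, 1.569, -0.571]
wrist_force: [-0.1, -0.2, 0.2]
gripper_width: 0.0427
```

Run:
```python
from h import *
st();go([.5673,-.3139,.017],np.radians(6))
im2=snap('scene','s2.png')
cv2.imwrite('pics/j2.png',cv2.resize(im2[190:300,150:290,::-1],None,fx=5,fy=5,interpolation=cv2.INTER_CUBIC))
```

```text
3.5833 [ 0.5682 -0.3124  0.0196] F [-0.1229 -0.1598  0.2298] w 0.04265737188847863 q [-0.5745  0.7838  1.5074  0.      0.8484 -2.2503]
[[ 0.0017 -0.1047  0.9945]
 [-0.0011  0.9945  0.1048]
 [-1.     -0.0013  0.0016]]
sg 1 lin [ 2.6 -1.4 -1. ] rot [0.01 0.09 0.07]
sg -1 lin [ 2.6 -1.4 -1. ] rot [-179.99   -0.12    0.14]
```

View pics/j2.png

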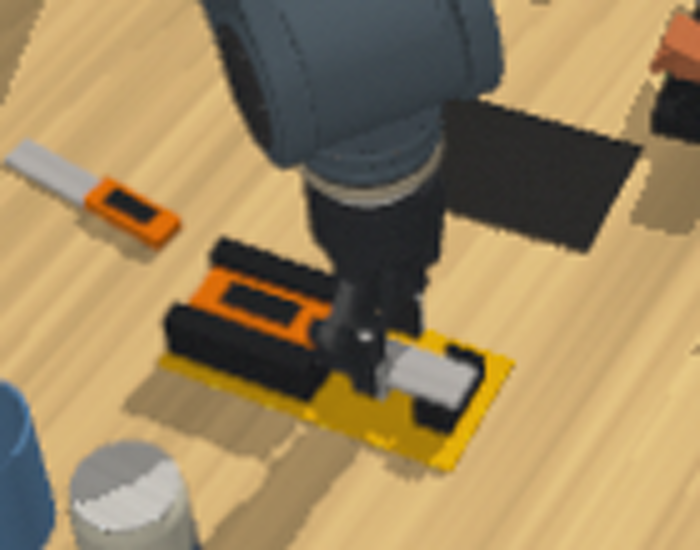

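drive_tool(moves=[{"linear":[2,-1,0],"rot":[0,0,0],"hand":0.2},{"linear":[2,-1,0],"rot":[0,0,0],"hand":0.5},{"linear":[2,-1,0],"rot":[0,0,0],"hand":1},{"linear":[2,-1,0],"rot":[0,0,0],"hand":1},{"linear":[2,-1,0],"rot":[0,0,0],"hand":1},{"linear":[2,-1,0],"rot":[0,0,0],"hand":1}], grip_force=60)

```text
clock: 4.13
eef_pos: [0.5683, -0.3139, 0.0177]
eef_rot: [-0.651, 1.568, -0.547]
wrist_force: [-0.8, 0.6, 6.9]
gripper_width: 0.0279
```

Run:
```python
from h import *
st()
im2=snap('scene','s3.png')
cv2.imwrite('pics/j3.png',cv2.resize(im2[190:300,150:290,::-1],None,fx=5,fy=5,interpolation=cv2.INTER_CUBIC))
```

```text
4.1333 [ 0.5683 -0.3139  0.0177] F [-0.84    0.6073  6.9238] w 0.027901152810251482 q [-0.5763  0.7874  1.5057  0.0001  0.8458 -2.2514]
[[ 0.0023 -0.104   0.9946]
 [-0.0014  0.9946  0.104 ]
 [-1.     -0.0016  0.0021]]
```

View pics/j3.png

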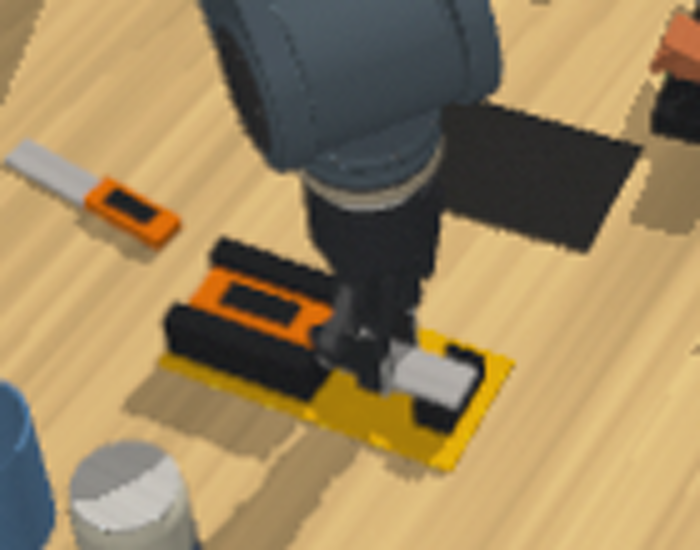

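drive_tool(moves=[{"linear":[-15,0,0],"rot":[0,0,0],"hand":1},{"linear":[-40,0,0],"rot":[0,0,0],"hand":1},{"linear":[-70,0,0],"rot":[0,0,0],"hand":1},{"linear":[-70,0,0],"rot":[0,0,0],"hand":1}])

```text
clock: 4.52
eef_pos: [0.5699, -0.3149, 0.0929]
eef_rot: [-0.684, 1.562, -0.58]
wrist_force: [0.6, -0.2, -0.3]
gripper_width: 0.028
```

Run:
```python
from h import *
st()
go([.540,-.1225,.05],np.radians(10))
im2=snap('scene','s4.png')
cv2.imwrite('pics/j4.png',cv2.resize(im2[170:300,140:300,::-1],None,fx=5,fy=4.5,interpolation=cv2.INTER_CUBIC))
```

```text
4.5167 [ 0.5699 -0.3149  0.0929] F [ 0.6201 -0.2177 -0.3245] w 0.027996708765345567 q [-0.5763  0.6825  1.4834 -0.      0.967  -2.2515]
[[ 0.0074 -0.1043  0.9945]
 [-0.0048  0.9945  0.1043]
 [-1.     -0.0056  0.0068]]
sg 1 lin [ 41.7 194.7  -9.9] rot [-4.01  0.38  0.33]
sg -1 lin [ 41.7 194.7  -9.9] rot [175.99   0.51  -0.58]
```

View pics/j4.png

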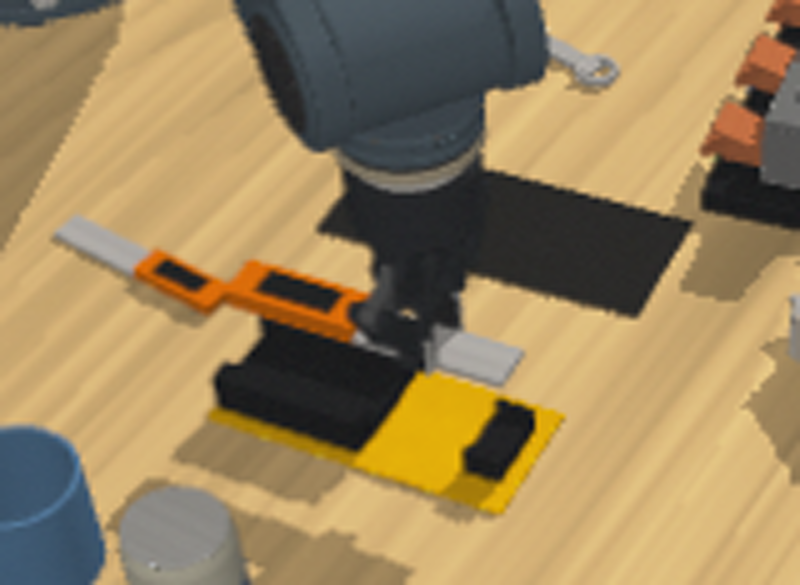

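drive_tool(moves=[{"linear":[0,40,0],"rot":[-1,0,0],"hand":1},{"linear":[5,80,-3],"rot":[-2,0,0],"hand":1},{"linear":[15,115,-6],"rot":[-3,0,0],"hand":1},{"linear":[25,150,-8],"rot":[-4,0.3,0.3],"hand":1},{"linear":[35,180,-9],"rot":[-4,0.3,0.3],"hand":1},{"linear":[40,195,-10],"rot":[-4,0.3,0.3],"hand":1},{"linear":[50,195,-10],"rot":[-4,0.3,0.3],"hand":1},{"linear":[60,195,-10],"rot":[-4,0.3,0.3],"hand":1},{"linear":[70,195,-10],"rot":[-4,0.3,0.3],"hand":1},{"linear":[78,195,-10],"rot":[-4,0.3,0.3],"hand":1},{"linear":[82,195,-10],"rot":[-4,0.3,0.3],"hand":1},{"linear":[82,195,-10],"rot":[-4,0.3,0.3],"hand":1}])

```text
clock: 5.57
eef_pos: [0.537, -0.1213, 0.0034]
eef_rot: [2.374, 1.563, 2.547]
wrist_force: [0.3, -0.4, -2.3]
gripper_width: 0.028
```

Run:
```python
from h import *
st()
go([.540,-.1225,.003],np.radians(10))
im2=snap('scene','s5.png')
cv2.imwrite('pics/j5.png',cv2.resize(im2[150:280,170:330,::-1],None,fx=5,fy=4.5,interpolation=cv2.INTER_CUBIC))
```

```text
5.5667 [ 0.537  -0.1213  0.0034] F [ 0.2794 -0.448  -2.3222] w 0.02804127692986611 q [-0.3078  0.6865  1.7803  0.0037  0.6826 -2.0546]
[[-0.0068 -0.1723  0.985 ]
 [ 0.0046  0.985   0.1723]
 [-1.      0.0057 -0.0059]]
sg 1 lin [ 0.4 -1.7  2.7] rot [-0.08 -0.34 -0.32]
sg -1 lin [ 0.4 -1.7  2.7] rot [179.92  -0.51   0.53]
```

View pics/j5.png

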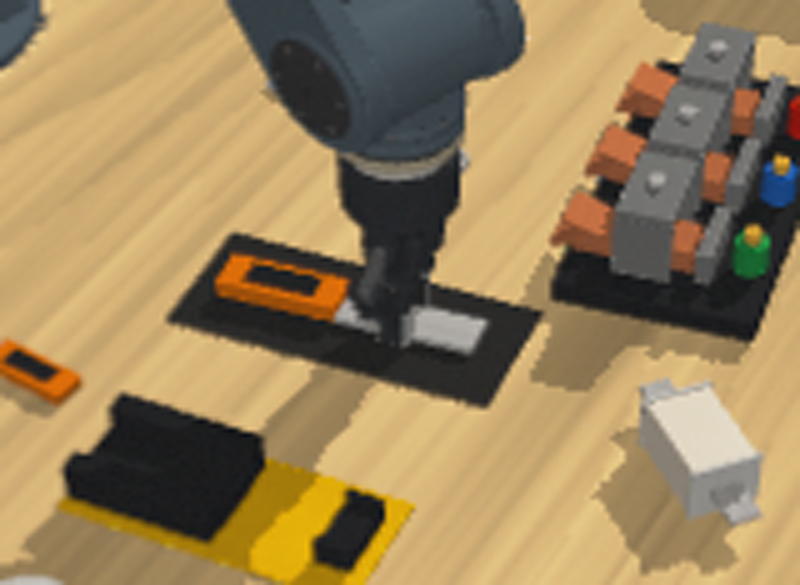

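drive_tool(moves=[{"linear":[2,0,0],"rot":[0,-0.3,-0.3],"hand":1},{"linear":[2,0,0],"rot":[0,-0.3,-0.3],"hand":1},{"linear":[2,0,0],"rot":[0,-0.3,-0.3],"hand":0.0},{"linear":[2,0,0],"rot":[0,-0.3,-0.3],"hand":-0.5},{"linear":[-5,0,0],"rot":[0,-0.3,-0.3],"hand":-0.5},{"linear":[-40,0,0],"rot":[0,-0.3,-0.3],"hand":-0.5},{"linear":[-60,0,-40],"rot":[0,-0.3,-0.3],"hand":-0.5},{"linear":[-60,0,-80],"rot":[0,-0.3,-0.3],"hand":-0.5},{"linear":[-60,0,-83],"rot":[0,-0.3,-0.3],"hand":-0.5},{"linear":[-60,0,-83],"rot":[0,-0.3,-0.3],"hand":-0.5}])

```text
clock: 6.45
eef_pos: [0.4542, -0.1353, 0.0651]
eef_rot: [1.767, 1.57, 1.939]
wrist_force: [-0.1, -0.8, -0.3]
gripper_width: 0.0639
```

Run:
```python
from h import *
st()
im2=snap('scene','s6.png');snap('top','t6.png')
cv2.imwrite('pics/j6.png',cv2.resize(im2[150:280,170:330,::-1],None,fx=5,fy=4.5,interpolation=cv2.INTER_CUBIC))
```

```text
6.45 [ 0.4542 -0.1353  0.0651] F [-0.0859 -0.7707 -0.2691] w 0.06387266747826671 q [-0.3879  0.4742  1.9721  0.0003  0.6954 -2.1318]
[[-0.0001 -0.172   0.9851]
 [ 0.0003  0.9851  0.172 ]
 [-1.      0.0003 -0.0001]]
```

View pics/j6.png

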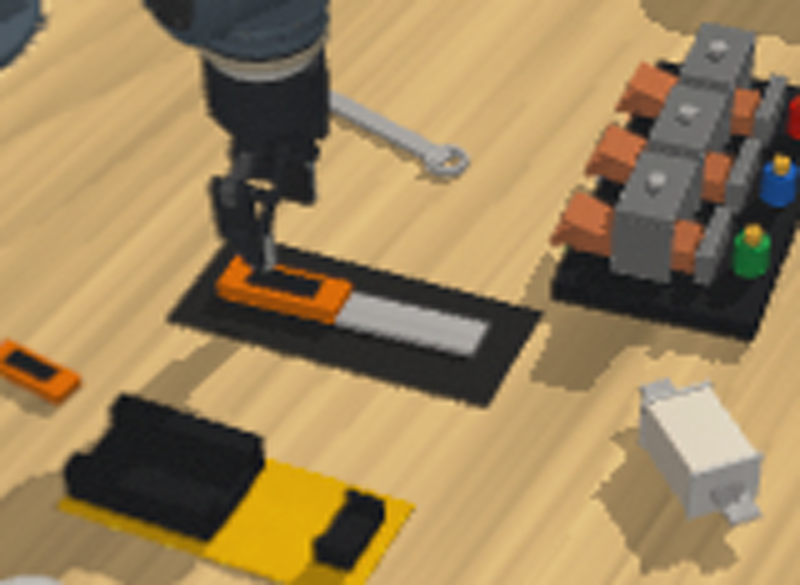

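View pics/t6.png

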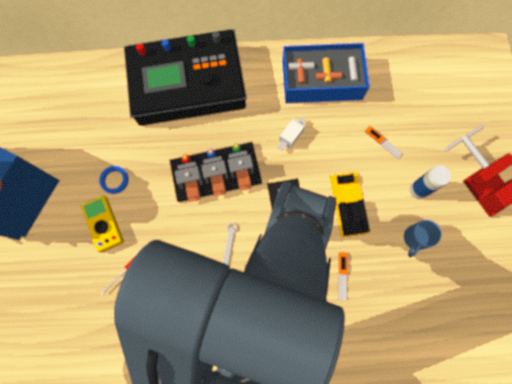

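Run:
```python
from edge import *
imgs={'scene':cv2.imread('pics/s6.png').astype(float)};S='scene';o=3
e=[(S,(5,15,6+o),(90,15,6+o)),(S,(5,-15,0+o),(90,-15,0+o)),(S,(90,15,6+o),(90,-15,6+o)),(S,(0,-16,16+o),(-90,-16,16+o)),(S,(0,-16,o),(-90,-16,o)),(S,(0,-16,16+o),(0,-16,6+o))]
q=track('blade',e,[.5025,-.127,np.radians(10)],imgs,rng=3)
c,s=np.cos(q[2]),np.sin(q[2]);
p=ctrl.sense()['eef_pos'];d=p[:2]-q[:2];print('tcp in blade',d@[c,s]*1000,d@[-s,c]*1000)
```

```text
blade [ 0.5013 -0.1276  0.1443] 8.266562838643566 rms 0.6162733247917954 90
   scene 0 15 0.0
   scene 1 15 0.07
   scene 2 15 0.52
   scene 3 15 -1.02
   scene 4 15 0.05
   scene 5 15 -1.18
tcp in blade -45.235795420246426 -1.3378234148957064
```

drive_tool(moves=[{"linear":[30,-1,-1],"rot":[0,0,0],"hand":-0.5},{"linear":[50,-1,-1],"rot":[0,0,0],"hand":-0.5},{"linear":[61,-1,-1],"rot":[0,0,0],"hand":-0.3},{"linear":[61,-1,-1],"rot":[0,0,0],"hand":0},{"linear":[61,-1,-1],"rot":[0,0,0],"hand":0.4},{"linear":[61,-1,-1],"rot":[0,0,0],"hand":1},{"linear":[61,-1,-1],"rot":[0,0,0],"hand":1},{"linear":[61,-1,-1],"rot":[0,0,0],"hand":1},{"linear":[61,-1,-1],"rot":[0,0,0],"hand":1}], grip_force=100)

```text
clock: 7.3
eef_pos: [0.4554, -0.1363, 0.0039]
eef_rot: [-0.333, 1.57, -0.159]
wrist_force: [0.9, -1.1, -2.2]
gripper_width: 0.0296
```

Run:
```python
from h import *
st()
im2=snap('scene','s7.png')
cv2.imwrite('pics/j7.png',cv2.resize(im2[150:280,170:330,::-1],None,fx=5,fy=4.5,interpolation=cv2.INTER_CUBIC))
```

```text
7.3 [ 0.4554 -0.1363  0.0039] F [ 0.9419 -1.1117 -2.2072] w 0.029555970164382276 q [-0.389   0.5985  1.9828  0.0005  0.5593 -2.1345]
[[ 0.0011 -0.1734  0.9848]
 [-0.0002  0.9848  0.1734]
 [-1.     -0.0004  0.0011]]
```

View pics/j7.png

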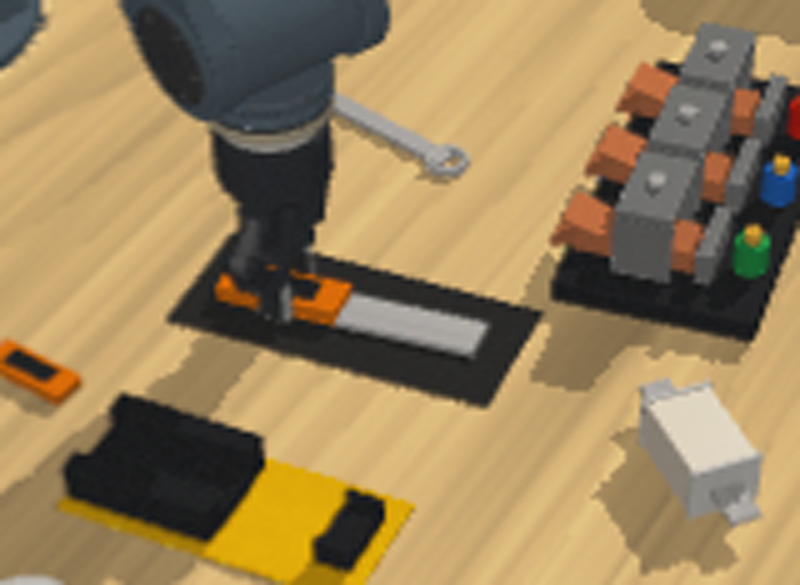

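```bash
cat >> h.py <<'E'
B=np.array([.650,.0932]);BY=.1752
def bl(x,y): # block local mm -> world
    c,s=np.cos(BY),np.sin(BY);x/=1000;y/=1000
    return B+[c*x-s*y,s*x+c*y]
def loc():
    p=ctrl.sense()['eef_pos'];d=(p[:2]-B)*1000;c,s=np.cos(BY),np.sin(BY)
    print('tcp block-local',d@[c,s],d@[-s,c],p[2]*1000,'tip x',d@[c,s]+136.3)
E
python3 - <<'E'
from h import *
loc();go([*bl(-215,80),.06],BY)
print(px2w('top',[[233,225],[224,280]],.005))
E
```

```text
tcp block-local -231.7322181328751 -192.0603240596932 3.824913918377814 tip x -95.43221813287508
sg 1 lin [-56.2 272.1  16.5] rot [-0.05  0.06  0.02]
sg -1 lin [-56.2 272.1  16.5] rot [ 1.7995e+02  3.0000e-02 -9.0000e-02]
[[0.4835346  0.04431547 0.005     ]
 [0.32029371 0.07650254 0.005     ]]
```

drive_tool(moves=[{"linear":[-30,0,0],"rot":[0,0,0],"hand":1},{"linear":[-60,15,0],"rot":[0,0,0],"hand":1},{"linear":[-60,50,3],"rot":[0,0,0],"hand":1},{"linear":[-60,90,6],"rot":[0,0,0],"hand":1},{"linear":[-60,130,9],"rot":[0,0,0],"hand":1},{"linear":[-60,170,12],"rot":[0,0,0],"hand":1},{"linear":[-60,210,14],"rot":[0,0,0],"hand":1},{"linear":[-60,245,16],"rot":[0,0,0],"hand":1},{"linear":[-60,265,16],"rot":[0,0,0],"hand":1},{"linear":[-60,272,16],"rot":[0,0,0],"hand":1},{"linear":[-60,272,16],"rot":[0,0,0],"hand":1}])

```text
clock: 8.27
eef_pos: [0.4233, 0.1355, 0.0636]
eef_rot: [0.51, 1.57, 0.687]
wrist_force: [0.4, -0.5, -2.2]
gripper_width: 0.0293
```

Run:
```python
from h import *
st();loc();go([*bl(-215,80),.0325],BY)
im2=snap('scene','s8.png');im=snap('top','t8.png')
a=cv2.resize(im2[110:230,220:360,::-1],None,fx=5,fy=5,interpolation=cv2.INTER_CUBIC)
cv2.imwrite('pics/j8.png',a)
cv2.imwrite('pics/j8t.png',cv2.resize(im[130:250,150:300,::-1],None,fx=5,fy=5,interpolation=cv2.INTER_CUBIC))
```

```text
8.2667 [0.4233 0.1355 0.0636] F [ 0.4183 -0.4697 -2.2246] w 0.02929415668154009 q [ 0.2048  0.4381  2.0464  0.0003  0.6567 -1.5428]
[[ 0.0003 -0.1757  0.9844]
 [ 0.0003  0.9844  0.1757]
 [-1.      0.0002  0.0003]]
tcp block-local -215.86528436547138 81.15630272363785 63.55580127307417 tip x -79.56528436547137
sg 1 lin [31.1 -1.2  0.9] rot [ 0.08  0.02 -0.01]
sg -1 lin [31.1 -1.2  0.9] rot [-179.92    0.02    0.03]
```

View pics/j8.png

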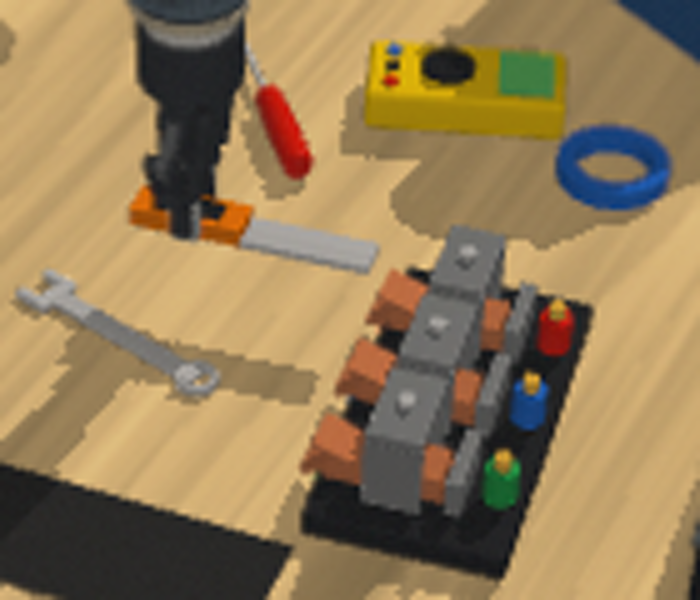

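View pics/j8t.png

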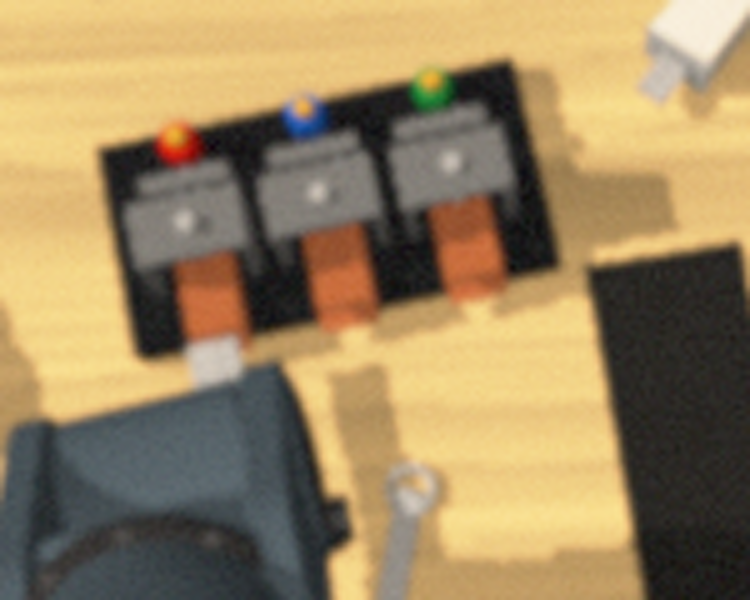

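drive_tool(moves=[{"linear":[15,-1,0],"rot":[0,0,0],"hand":1},{"linear":[31,-1,0],"rot":[0,0,0],"hand":1},{"linear":[31,-1,5],"rot":[0,0,0],"hand":1},{"linear":[31,-1,10],"rot":[0,0,0],"hand":1},{"linear":[31,-1,15],"rot":[0,0,0],"hand":1},{"linear":[31,-1,20],"rot":[0,0,0],"hand":1},{"linear":[31,-1,25],"rot":[0,0,0],"hand":1},{"linear":[31,-1,30],"rot":[0,0,0],"hand":1}])

```text
clock: 9.03
eef_pos: [0.454, 0.1387, 0.0329]
eef_rot: [0.253, 1.57, 0.428]
wrist_force: [-0.6, -0.2, -2.9]
gripper_width: 0.0292
```

Run:
```python
from h import *
st();loc();go([*bl(-185,80),.0325],BY)
im2=snap('scene','s9.png')
a=cv2.resize(im2[110:230,220:360,::-1],None,fx=5,fy=5,interpolation=cv2.INTER_CUBIC)
cv2.imwrite('pics/j9.png',a)
```

```text
9.0333 [0.454  0.1387 0.0329] F [-0.6267 -0.1527 -2.8949] w 0.02922194342484445 q [ 0.1983  0.5383  1.9802  0.0003  0.6223 -1.5469]
[[ 0.0007 -0.1734  0.9849]
 [ 0.0003  0.9849  0.1734]
 [-1.      0.0002  0.0007]]
tcp block-local -185.04144242896882 78.9907655979068 32.89450878533228 tip x -48.74144242896881
sg 1 lin [0.4 1.  0. ] rot [-0.06  0.04 -0.01]
sg -1 lin [0.4 1.  0. ] rot [179.94  -0.02  -0.07]
```

View pics/j9.png

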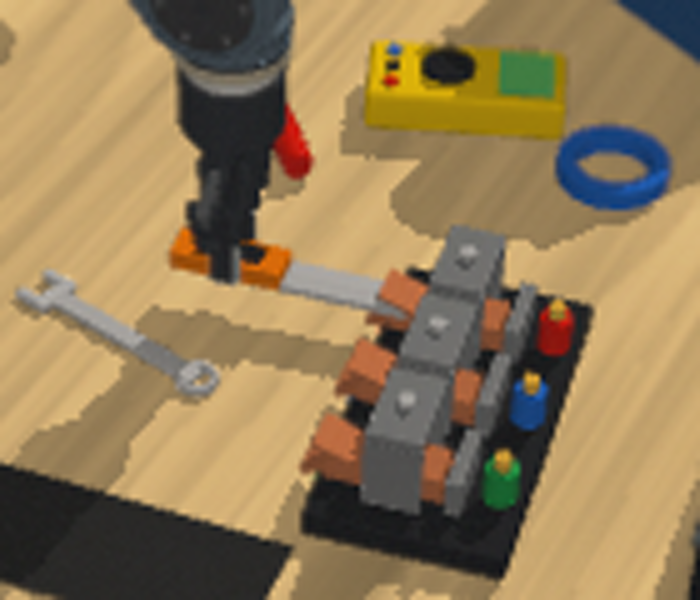

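drive_tool(moves=[{"linear":[1,1,5],"rot":[0,0,0],"hand":1},{"linear":[1,1,10],"rot":[0,0,0],"hand":1},{"linear":[1,1,15],"rot":[0,0,0],"hand":1},{"linear":[1,1,20],"rot":[0,0,0],"hand":1},{"linear":[1,1,25],"rot":[0,0,0],"hand":1},{"linear":[1,1,30],"rot":[0,0,0],"hand":1},{"linear":[1,1,35],"rot":[0,0,0],"hand":1},{"linear":[1,1,40],"rot":[0,0,0],"hand":1}])

```text
clock: 9.75
eef_pos: [0.4902, 0.1464, 0.0308]
eef_rot: [3.125, 1.565, -2.983]
wrist_force: [-10.4, -2.7, 2.6]
gripper_width: 0.0298
```

Run:
```python
from h import *
st();loc();s=ctrl.sense();print('drag',-s['wrist_force'][:2]@[np.cos(BY),np.sin(BY)],s['wrist_torque'])
```

```text
9.75 [0.4902 0.1464 0.0308] F [-10.4182  -2.6565   2.5551] w 0.029758146852642362 q [ 0.199   0.589   1.8816  0.0004  0.6768 -1.5467]
[[-0.0058 -0.1737  0.9848]
 [-0.0009  0.9848  0.1737]
 [-1.      0.0001 -0.0059]]
tcp block-local -148.04174001593952 80.22274452873918 30.790859611971875 tip x -11.741740015939513
drag 10.72175136023409 [-0.2516  1.6636  0.0302]
```

drive_tool(moves=[{"linear":[0,0,5],"rot":[0,0,0],"hand":1},{"linear":[0,0,10],"rot":[0,0,0],"hand":1},{"linear":[0,0,15],"rot":[0,0,0],"hand":1},{"linear":[0,0,20],"rot":[0,0,0],"hand":1}])

```text
clock: 10.08
eef_pos: [0.5099, 0.1499, 0.0308]
eef_rot: [3.127, 1.565, -2.982]
wrist_force: [-12.0, -1.8, 3.3]
gripper_width: 0.03
```

```bash
cat > d.py <<'E'
from h import *
st();loc();s=ctrl.sense();print('drag',-s['wrist_force'][:2]@[np.cos(BY),np.sin(BY)],s['wrist_torque'])
E
python3 d.py
python3 - <<'E'
from h import *
im2=snap('scene','s10.png')
a=cv2.resize(im2[110:230,220:360,::-1],None,fx=5,fy=5,interpolation=cv2.INTER_CUBIC)
cv2.imwrite('pics/j10.png',a)
E
```

```text
10.0833 [0.5099 0.1499 0.0308] F [-11.9546  -1.8025   3.284 ] w 0.029978476347734175 q [ 0.1981  0.6136  1.8293  0.0004  0.7046 -1.5476]
[[-0.0059 -0.1737  0.9848]
 [-0.0009  0.9848  0.1737]
 [-1.      0.0001 -0.0059]]
tcp block-local -128.04364559706133 80.21482343199925 30.802072997140698 tip x 8.256354402938683
drag 12.085811613639441 [-0.2634  1.7817 -0.0604]
```

View pics/j10.png

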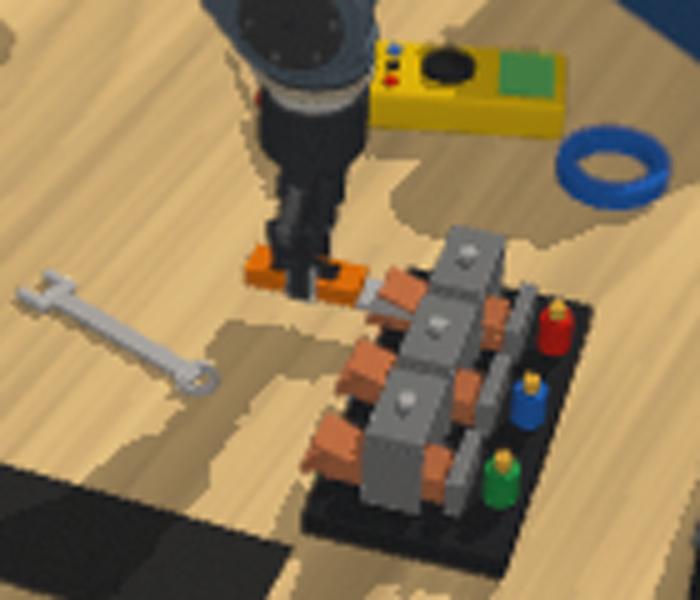

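drive_tool(moves=[{"linear":[0,0,5],"rot":[0,0,0],"hand":1},{"linear":[0,0,10],"rot":[0,0,0],"hand":1},{"linear":[0,0,15],"rot":[0,0,0],"hand":1}])

```text
clock: 10.38
eef_pos: [0.5247, 0.1525, 0.0308]
eef_rot: [3.121, 1.565, -2.987]
wrist_force: [-11.6, -2.3, 4.3]
gripper_width: 0.0293
```

```bash
python3 d.py
```

```text
10.3833 [0.5247 0.1525 0.0308] F [-11.5514  -2.3491   4.2717] w 0.029322666026658725 q [ 0.1975  0.6324  1.7895  0.0004  0.7256 -1.5482]
[[-0.0058 -0.1737  0.9848]
 [-0.0009  0.9848  0.1737]
 [-1.      0.0001 -0.0059]]
tcp block-local -113.0256323670532 80.21533328629948 30.8260253168136 tip x 23.274367632946806
drag 11.784060643126711 [-0.2663  1.7589 -0.0663]
```

drive_tool(moves=[{"linear":[0,0,0],"rot":[0,0,0],"hand":1},{"linear":[0,0,0],"rot":[0,0,0],"hand":1}])

```text
clock: 10.55
eef_pos: [0.5253, 0.1526, 0.0308]
eef_rot: [3.113, 1.567, -2.995]
wrist_force: [-7.1, -1.3, -0.2]
gripper_width: 0.0296
```

```bash
python3 d.py
```

```text
10.55 [0.5253 0.1526 0.0308] F [-7.1415 -1.26   -0.2427] w 0.029632606753579815 q [ 0.1974  0.6325  1.7891  0.0003  0.7242 -1.5482]
[[-0.0042 -0.1737  0.9848]
 [-0.0006  0.9848  0.1737]
 [-1.      0.0001 -0.0043]]
tcp block-local -112.44478787132198 80.19325599568053 30.841714252683968 tip x 23.855212128678033
drag 7.25182205494493 [-0.1945  1.1558 -0.0113]
```

drive_tool(moves=[{"linear":[0,0,-8],"rot":[0,0,0],"hand":1},{"linear":[0,0,-18],"rot":[0,0,0],"hand":1},{"linear":[0,0,-28],"rot":[0,0,0],"hand":1},{"linear":[0,0,-40],"rot":[0,0,0],"hand":1},{"linear":[0,0,-52],"rot":[0,0,0],"hand":1},{"linear":[0,0,-64],"rot":[0,0,0],"hand":1},{"linear":[0,0,-76],"rot":[0,0,0],"hand":1},{"linear":[0,0,-88],"rot":[0,0,0],"hand":1},{"linear":[0,0,-100],"rot":[0,0,0],"hand":1},{"linear":[0,0,-110],"rot":[0,0,0],"hand":1},{"linear":[0,0,-110],"rot":[0,0,0],"hand":1},{"linear":[0,0,-110],"rot":[0,0,0],"hand":1}])

```text
clock: 11.55
eef_pos: [0.4189, 0.1337, 0.0316]
eef_rot: [0.246, 1.57, 0.42]
wrist_force: [0.5, 0.1, -1.2]
gripper_width: 0.0297
```

```bash
python3 d.py
python3 - <<'E'
from h import *
go([*bl(-222,0),.0325],BY)
im2=snap('scene','s11.png')
a=cv2.resize(im2[110:230,220:360,::-1],None,fx=5,fy=5,interpolation=cv2.INTER_CUBIC)
cv2.imwrite('pics/j11.png',a)
E
```

```text
11.55 [0.4189 0.1337 0.0316] F [ 0.5074  0.0845 -1.2221] w 0.029737025025752796 q [ 0.2029  0.5     2.068   0.0003  0.5727 -1.5426]
[[ 0.0008 -0.1735  0.9848]
 [ 0.0003  0.9848  0.1735]
 [-1.      0.0002  0.0008]]
tcp block-local -220.5370439010628 80.17949515456289 31.619916365018195 tip x -84.23704390106278
drag -0.5143713506026807 [-0.0057  0.0329  0.034 ]
sg 1 lin [ -0.9 -80.2  -1.4] rot [-0.05  0.05 -0.01]
sg -1 lin [ -0.9 -80.2  -1.4] rot [ 1.7995e+02 -2.0000e-02 -7.0000e-02]
```

View pics/j11.png

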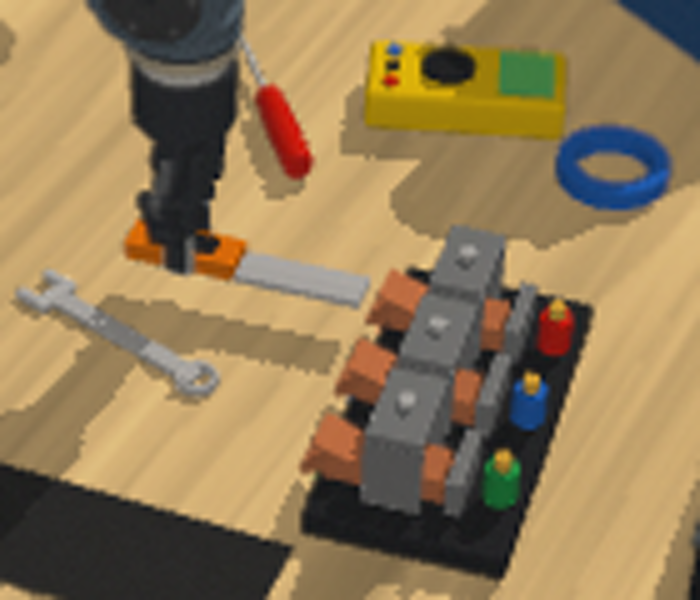

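drive_tool(moves=[{"linear":[-1,-25,-4],"rot":[0,0,0],"hand":1},{"linear":[-1,-50,-4],"rot":[0,0,0],"hand":1},{"linear":[-1,-70,-2],"rot":[0,0,0],"hand":1},{"linear":[-1,-80,0],"rot":[0,0,0],"hand":1},{"linear":[-1,-80,8],"rot":[0,0,0],"hand":1},{"linear":[-1,-80,16],"rot":[0,0,0],"hand":1},{"linear":[-1,-80,24],"rot":[0,0,0],"hand":1},{"linear":[-1,-80,30],"rot":[0,0,0],"hand":1},{"linear":[0,-80,36],"rot":[0,0,0],"hand":1}])

```text
clock: 12.35
eef_pos: [0.4688, 0.0619, 0.0315]
eef_rot: [0.263, 1.57, 0.439]
wrist_force: [0.6, -0.1, -2.2]
gripper_width: 0.0295
```

```bash
python3 d.py
python3 - <<'E'
from h import *
im2=snap('scene','s12.png')
a=cv2.resize(im2[110:230,220:360,::-1],None,fx=5,fy=5,interpolation=cv2.INTER_CUBIC)
cv2.imwrite('pics/j12.png',a)
E
```

```text
12.35 [0.4688 0.0619 0.0315] F [ 0.5689 -0.082  -2.1525] w 0.02949876778752704 q [ 0.0327  0.5391  1.985   0.0004  0.6169 -1.7139]
[[ 0.0005 -0.1746  0.9846]
 [ 0.0002  0.9846  0.1746]
 [-1.      0.0002  0.0006]]
tcp block-local -183.86394502965138 0.7901378524466836 31.45597671435573 tip x -47.563945029651364
drag -0.5459259217902357 [-0.0389  0.1433 -0.0198]
```

View pics/j12.png

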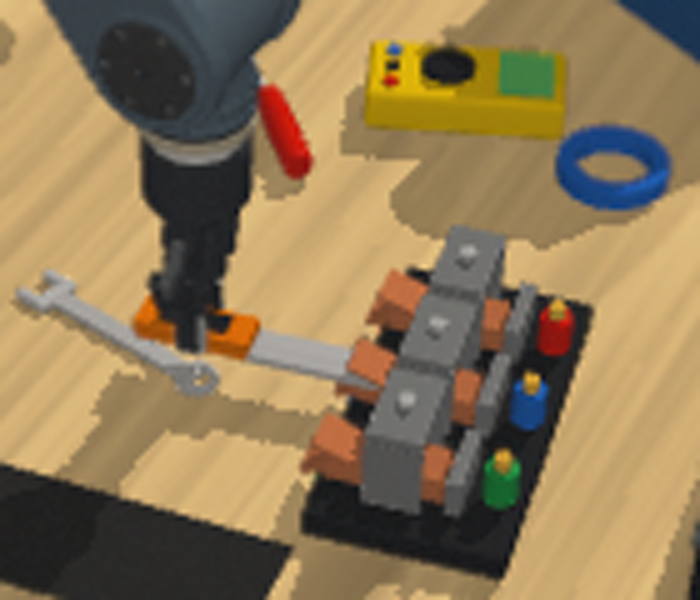

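drive_tool(moves=[{"linear":[0,0,5],"rot":[0,0,0],"hand":1},{"linear":[0,0,10],"rot":[0,0,0],"hand":1},{"linear":[0,0,15],"rot":[0,0,0],"hand":1},{"linear":[0,0,20],"rot":[0,0,0],"hand":1},{"linear":[0,0,25],"rot":[0,0,0],"hand":1},{"linear":[0,0,30],"rot":[0,0,0],"hand":1},{"linear":[0,0,35],"rot":[0,0,0],"hand":1},{"linear":[0,0,40],"rot":[0,0,0],"hand":1}])

```text
clock: 13.07
eef_pos: [0.5078, 0.068, 0.0314]
eef_rot: [0.955, 1.571, 1.129]
wrist_force: [-2.2, 0.2, -1.9]
gripper_width: 0.0294
```

```bash
python3 d.py
```

```text
13.0667 [0.5078 0.068  0.0314] F [-2.168   0.1712 -1.8631] w 0.029371256117642592 q [ 0.0422  0.5869  1.8836  0.0004  0.671  -1.7031]
[[ 0.0001 -0.1733  0.9849]
 [ 0.0002  0.9849  0.1733]
 [-1.      0.0002  0.0001]]
tcp block-local -144.367254772885 0.005583508897675671 31.398633675901387 tip x -8.06725477288498
drag 2.104941211356203 [-0.0782  0.473  -0.0582]
```

drive_tool(moves=[{"linear":[0,0,5],"rot":[0,0,0],"hand":1},{"linear":[0,0,10],"rot":[0,0,0],"hand":1},{"linear":[0,0,15],"rot":[0,0,0],"hand":1},{"linear":[0,0,20],"rot":[0,0,0],"hand":1}])

```text
clock: 13.4
eef_pos: [0.5275, 0.0715, 0.0314]
eef_rot: [0.962, 1.571, 1.136]
wrist_force: [-2.0, -0.6, -2.8]
gripper_width: 0.0295
```

```bash
python3 d.py
```

```text
13.4 [0.5275 0.0715 0.0314] F [-2.0345 -0.6473 -2.7796] w 0.02945282340257482 q [ 0.0472  0.6116  1.8312  0.0003  0.6987 -1.6981]
[[ 0.0001 -0.1734  0.9849]
 [ 0.0002  0.9849  0.1734]
 [-1.      0.0002  0.0001]]
tcp block-local -124.38166837307578 0.016032992849531524 31.39178077472804 tip x 11.918331626924228
drag 2.11621716663604 [-0.0572  0.4788  0.0165]
```

drive_tool(moves=[{"linear":[0,0,5],"rot":[0,0,0],"hand":1},{"linear":[0,0,10],"rot":[0,0,0],"hand":1},{"linear":[0,0,15],"rot":[0,0,0],"hand":1}])

```text
clock: 13.65
eef_pos: [0.5395, 0.0738, 0.0307]
eef_rot: [3.041, 1.564, -3.068]
wrist_force: [-31.3, -10.1, 23.8]
gripper_width: 0.0296
```

```bash
python3 d.py
```

```text
13.65 [0.5395 0.0738 0.0307] F [-31.3003 -10.102   23.8294] w 0.029611429037910655 q [ 0.0506  0.6306  1.7939 -0.0002  0.7243 -1.6945]
[[-0.0071 -0.1736  0.9848]
 [-0.0005  0.9848  0.1736]
 [-1.      0.0007 -0.007 ]]
tcp block-local -112.21690210503436 0.19166609805078494 30.69674072970887 tip x 24.083097894965647
drag 32.58200037195138 [-1.6609  5.033  -0.1194]
```

drive_tool(moves=[{"linear":[0,0,-8],"rot":[0,0,0],"hand":1},{"linear":[0,0,-18],"rot":[0,0,0],"hand":1},{"linear":[0,0,-28],"rot":[0,0,0],"hand":1},{"linear":[0,0,-40],"rot":[0,0,0],"hand":1},{"linear":[0,0,-52],"rot":[0,0,0],"hand":1},{"linear":[0,0,-64],"rot":[0,0,0],"hand":1},{"linear":[0,0,-76],"rot":[0,0,0],"hand":1},{"linear":[0,0,-88],"rot":[0,0,0],"hand":1},{"linear":[0,0,-100],"rot":[0,0,0],"hand":1},{"linear":[0,0,-113],"rot":[0,0,0],"hand":1},{"linear":[0,0,-113],"rot":[0,0,0],"hand":1},{"linear":[0,0,-113],"rot":[0,0,0],"hand":1}])

```text
clock: 14.65
eef_pos: [0.4312, 0.0545, 0.0318]
eef_rot: [-0.017, 1.569, 0.157]
wrist_force: [0.5, 0.0, -1.3]
gripper_width: 0.0297
```

```bash
python3 d.py
python3 - <<'E'
from h import *
go([*bl(-222,-80),.0315],BY)
im2=snap('scene','s13.png')
a=cv2.resize(im2[110:230,220:360,::-1],None,fx=5,fy=5,interpolation=cv2.INTER_CUBIC)
cv2.imwrite('pics/j13.png',a)
E
```

```text
14.65 [0.4312 0.0545 0.0318] F [ 0.5205  0.0058 -1.2635] w 0.02974252625139375 q [ 0.0183  0.4936  2.0809  0.0004  0.5653 -1.7269]
[[ 0.0017 -0.1732  0.9849]
 [ 0.0003  0.9849  0.1732]
 [-1.     -0.      0.0017]]
tcp block-local -222.15756162781693 -0.005838525218194945 31.78924706305275 tip x -85.85756162781692
drag -0.5135843002933501 [-0.0032  0.1008  0.031 ]
sg 1 lin [  0.3 -80.    0.2] rot [-0.07  0.1   0.  ]
sg -1 lin [  0.3 -80.    0.2] rot [ 1.7993e+02  0.0000e+00 -1.6000e-01]
```

View pics/j13.png

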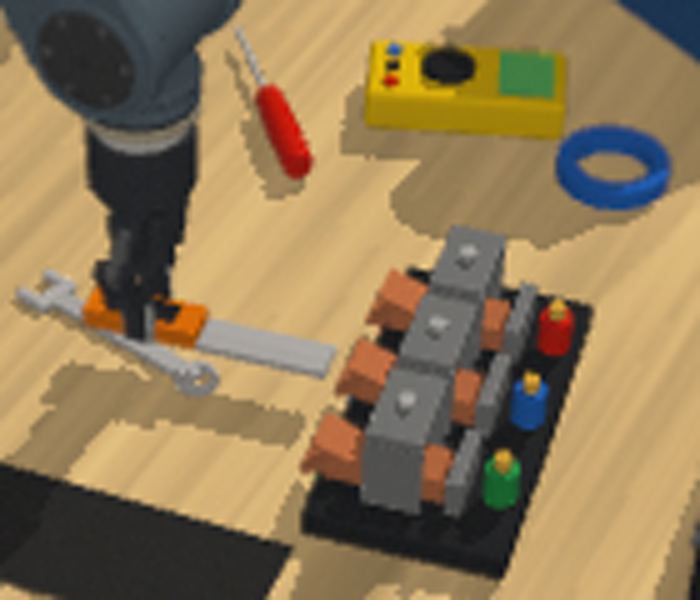

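drive_tool(moves=[{"linear":[0,-25,-4],"rot":[0,0,0],"hand":1},{"linear":[0,-50,-4],"rot":[0,0,0],"hand":1},{"linear":[0,-70,-2],"rot":[0,0,0],"hand":1},{"linear":[0,-80,0],"rot":[0,0,0],"hand":1},{"linear":[0,-80,8],"rot":[0,0,0],"hand":1},{"linear":[0,-80,16],"rot":[0,0,0],"hand":1},{"linear":[0,-80,24],"rot":[0,0,0],"hand":1},{"linear":[0,-80,30],"rot":[0,0,0],"hand":1},{"linear":[0,-80,36],"rot":[0,0,0],"hand":1}])

```text
clock: 15.45
eef_pos: [0.4806, -0.0172, 0.0314]
eef_rot: [0.64, 1.57, 0.816]
wrist_force: [-0.1, -0.0, -2.5]
gripper_width: 0.0295
```

```bash
python3 d.py
python3 - <<'E'
from h import *
im2=snap('scene','s14.png')
a=cv2.resize(im2[110:230,220:360,::-1],None,fx=5,fy=5,interpolation=cv2.INTER_CUBIC)
cv2.imwrite('pics/j14.png',a)
E
```

```text
15.45 [ 0.4806 -0.0172  0.0314] F [-0.0997 -0.0014 -2.4797] w 0.029462491495599902 q [-0.1327  0.549   1.9644  0.0004  0.628  -1.8794]
[[ 0.0002 -0.1746  0.9846]
 [ 0.0002  0.9846  0.1746]
 [-1.      0.0002  0.0002]]
tcp block-local -186.00739921525746 -79.17080474677755 31.363442440176804 tip x -49.70739921525745
drag 0.09840469978723064 [-0.0397  0.1208 -0.0008]
```

View pics/j14.png

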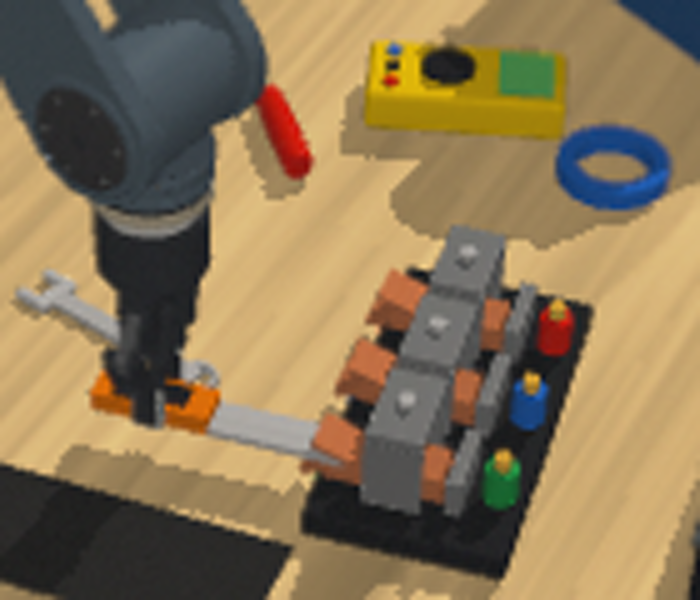

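drive_tool(moves=[{"linear":[0,0,5],"rot":[0,0,0],"hand":1},{"linear":[0,0,10],"rot":[0,0,0],"hand":1},{"linear":[0,0,15],"rot":[0,0,0],"hand":1},{"linear":[0,0,20],"rot":[0,0,0],"hand":1},{"linear":[0,0,25],"rot":[0,0,0],"hand":1},{"linear":[0,0,30],"rot":[0,0,0],"hand":1},{"linear":[0,0,35],"rot":[0,0,0],"hand":1},{"linear":[0,0,40],"rot":[0,0,0],"hand":1}])

```text
clock: 16.17
eef_pos: [0.5169, -0.0109, 0.0308]
eef_rot: [2.89, 1.565, 3.064]
wrist_force: [-11.8, -1.5, 3.5]
gripper_width: 0.0295
```

```bash
python3 d.py
```

```text
16.1667 [ 0.5169 -0.0109  0.0308] F [-11.8124  -1.5224   3.497 ] w 0.029497366031624065 q [-0.111   0.5957  1.8673 -0.0003  0.6846 -1.8562]
[[-0.006  -0.1738  0.9848]
 [ 0.0005  0.9848  0.1738]
 [-1.      0.0015 -0.0058]]
tcp block-local -149.16742790022266 -79.28323644901266 30.797572057504414 tip x -12.867427900222651
drag 11.896887917107051 [-0.3442  1.7356  0.0232]
```

drive_tool(moves=[{"linear":[0,0,5],"rot":[0,0,0],"hand":1},{"linear":[0,0,10],"rot":[0,0,0],"hand":1},{"linear":[0,0,15],"rot":[0,0,0],"hand":1},{"linear":[0,0,20],"rot":[0,0,0],"hand":1}])

```text
clock: 16.5
eef_pos: [0.5366, -0.0075, 0.0308]
eef_rot: [2.905, 1.565, 3.079]
wrist_force: [-11.4, -1.9, 3.2]
gripper_width: 0.0297
```

```bash
python3 d.py
python3 - <<'E'
from h import *
im2=snap('scene','s15.png')
a=cv2.resize(im2[110:230,220:360,::-1],None,fx=5,fy=5,interpolation=cv2.INTER_CUBIC)
cv2.imwrite('pics/j15.png',a)
E
```

```text
16.5 [ 0.5366 -0.0075  0.0308] F [-11.3935  -1.856    3.1899] w 0.029652894343057283 q [-0.1005  0.6202  1.8154 -0.0004  0.7121 -1.8457]
[[-0.0061 -0.1738  0.9848]
 [ 0.0004  0.9848  0.1738]
 [-1.      0.0014 -0.0059]]
tcp block-local -129.18967978261367 -79.34914626103776 30.80133106426252 tip x 7.110320217386345
drag 11.542561471712128 [-0.3873  1.7577  0.0088]
```

View pics/j15.png

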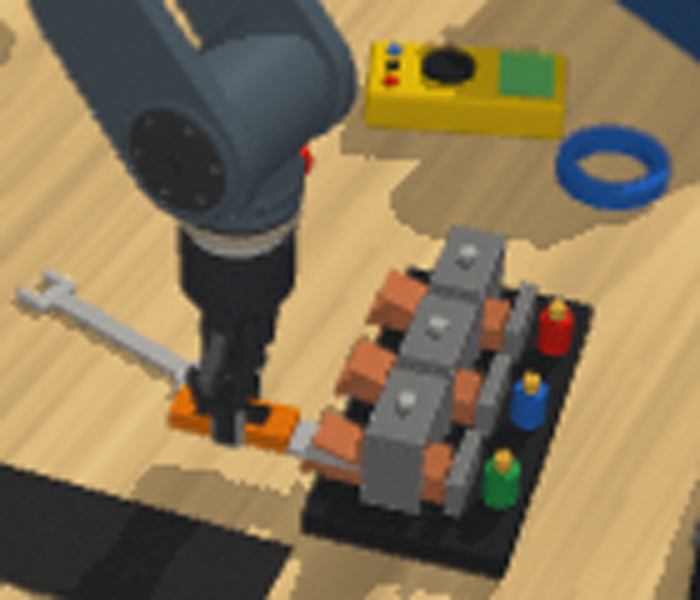

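drive_tool(moves=[{"linear":[0,0,0],"rot":[0,0,0],"hand":1},{"linear":[0,0,-8],"rot":[0,0,0],"hand":1},{"linear":[0,0,-18],"rot":[0,0,0],"hand":1},{"linear":[0,0,-28],"rot":[0,0,0],"hand":1},{"linear":[0,0,-40],"rot":[0,0,0],"hand":1},{"linear":[0,0,-52],"rot":[0,0,0],"hand":1},{"linear":[0,0,-64],"rot":[0,0,0],"hand":1},{"linear":[0,0,-76],"rot":[0,0,0],"hand":1},{"linear":[0,0,-88],"rot":[0,0,0],"hand":1},{"linear":[0,0,-94],"rot":[0,0,0],"hand":1},{"linear":[0,0,-94],"rot":[0,0,0],"hand":1},{"linear":[0,0,-94],"rot":[0,0,0],"hand":1}])

```text
clock: 17.55
eef_pos: [0.4468, -0.024, 0.0316]
eef_rot: [-0.046, 1.57, 0.128]
wrist_force: [0.3, -0.5, -2.1]
gripper_width: 0.0298
```

```bash
python3 d.py
python3 - <<'E'
from h import *
go([*bl(-222,0),.0315],BY)
E
```

```text
17.55 [ 0.4468 -0.024   0.0316] F [ 0.3481 -0.5151 -2.1102] w 0.029826112542354025 q [-0.158   0.509   2.0488  0.0004  0.583  -1.9032]
[[ 0.0009 -0.1732  0.9849]
 [ 0.0001  0.9849  0.1732]
 [-1.     -0.      0.0009]]
tcp block-local -220.50673543654355 -80.00680658579634 31.60933737402216 tip x -84.20673543654354
drag -0.252947781256758 [-0.0039  0.1181  0.0521]
sg 1 lin [ 0.1 80.  -1.6] rot [-0.06  0.05  0.  ]
sg -1 lin [ 0.1 80.  -1.6] rot [ 1.7994e+02  0.0000e+00 -8.0000e-02]
```

drive_tool(moves=[{"linear":[0,25,-4],"rot":[0,0,0],"hand":1},{"linear":[0,50,-4],"rot":[0,0,0],"hand":1},{"linear":[0,70,-2],"rot":[0,0,0],"hand":1},{"linear":[0,80,0],"rot":[0,0,0],"hand":1},{"linear":[0,80,8],"rot":[0,0,0],"hand":1},{"linear":[0,80,16],"rot":[0,0,0],"hand":1},{"linear":[0,80,24],"rot":[0,0,0],"hand":1},{"linear":[0,80,32],"rot":[0,0,0],"hand":1},{"linear":[0,80,40],"rot":[0,0,0],"hand":1},{"linear":[0,80,48],"rot":[0,0,0],"hand":1},{"linear":[0,80,56],"rot":[0,0,0],"hand":1},{"linear":[0,80,64],"rot":[0,0,0],"hand":1}])

```text
clock: 18.55
eef_pos: [0.4961, 0.0658, 0.0313]
eef_rot: [2.693, 1.57, 2.867]
wrist_force: [-3.2, -0.4, -2.1]
gripper_width: 0.0297
```

```bash
python3 d.py
```

```text
18.55 [0.4961 0.0658 0.0313] F [-3.1565 -0.424  -2.0813] w 0.02974195679996623 q [ 0.0387  0.5728  1.9141  0.0003  0.6553 -1.7063]
[[-0.0006 -0.1731  0.9849]
 [ 0.0002  0.9849  0.1731]
 [-1.      0.0003 -0.0005]]
tcp block-local -156.33835367496422 -0.16042557408403013 31.27899001041669 tip x -20.038353674964213
drag 3.1821344613835736 [-0.0633  0.4398 -0.0001]
```

drive_tool(moves=[{"linear":[0,0,6],"rot":[0,0,0],"hand":1},{"linear":[0,0,12],"rot":[0,0,0],"hand":1},{"linear":[0,0,18],"rot":[0,0,0],"hand":1},{"linear":[0,0,24],"rot":[0,0,0],"hand":1},{"linear":[0,0,30],"rot":[0,0,0],"hand":1},{"linear":[0,0,36],"rot":[0,0,0],"hand":1}])

```text
clock: 19.05
eef_pos: [0.5315, 0.0722, 0.0314]
eef_rot: [1.407, 1.571, 1.581]
wrist_force: [-1.4, 0.1, -3.3]
gripper_width: 0.0294
```

```bash
python3 d.py
```

```text
19.05 [0.5315 0.0722 0.0314] F [-1.4413  0.0812 -3.3153] w 0.02944091390320751 q [ 0.0482  0.6167  1.8204  0.0003  0.7044 -1.6971]
[[-0.     -0.1734  0.9848]
 [ 0.0002  0.9848  0.1734]
 [-1.      0.0002  0.    ]]
tcp block-local -120.35808186846423 0.02466908288324987 31.38223301308876 tip x 15.941918131535786
drag 1.4050458245820494 [-0.1238  0.4416  0.0294]
```

drive_tool(moves=[{"linear":[0,0,3],"rot":[0,0,0],"hand":1},{"linear":[0,0,6],"rot":[0,0,0],"hand":1},{"linear":[0,0,8],"rot":[0,0,0],"hand":1},{"linear":[0,0,9],"rot":[0,0,0],"hand":1},{"linear":[0,0,9],"rot":[0,0,0],"hand":1}])

```text
clock: 19.47
eef_pos: [0.5394, 0.0737, 0.0312]
eef_rot: [2.903, 1.57, 3.078]
wrist_force: [-3.8, -0.7, -2.7]
gripper_width: 0.0296
```

```bash
python3 d.py
python3 - <<'E'
from h import *
im2=snap('scene','s16.png')
a=cv2.resize(im2[110:230,220:360,::-1],None,fx=5,fy=5,interpolation=cv2.INTER_CUBIC)
cv2.imwrite('pics/j16.png',a)
E
```

```text
19.4667 [0.5394 0.0737 0.0312] F [-3.8353 -0.6532 -2.6718] w 0.029647035618454266 q [ 0.0501  0.6275  1.7983  0.0002  0.717  -1.6951]
[[-0.0011 -0.1734  0.9848]
 [ 0.0001  0.9848  0.1734]
 [-1.      0.0003 -0.0011]]
tcp block-local -112.33618238210828 0.037409316774489554 31.231634258186755 tip x 23.963817617891735
drag 3.890491267185557 [-0.1377  0.652  -0.0277]
```

View pics/j16.png

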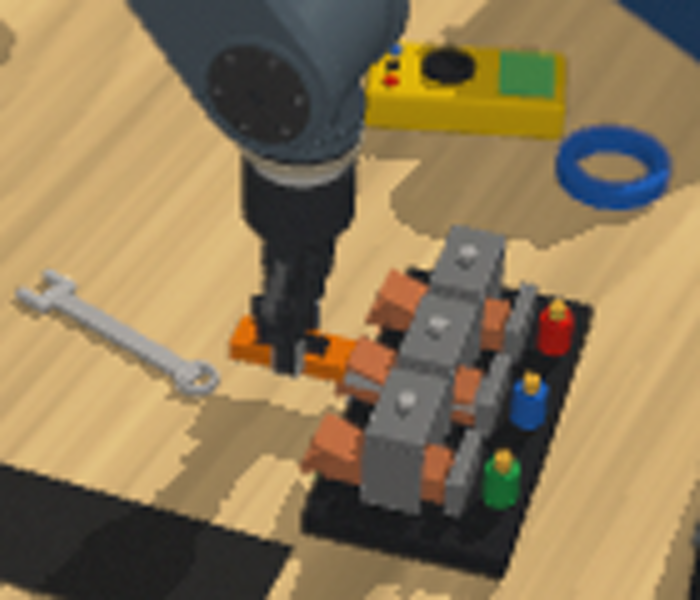

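drive_tool(moves=[{"linear":[0,0,1],"rot":[0,0,0],"hand":1},{"linear":[0,0,2],"rot":[0,0,0],"hand":1},{"linear":[0,0,2],"rot":[0,0,0],"hand":1}])

```text
clock: 19.77
eef_pos: [0.5394, 0.0737, 0.0308]
eef_rot: [3.036, 1.565, -3.073]
wrist_force: [-12.4, -3.6, 0.4]
gripper_width: 0.0296
```

```bash
python3 d.py
python3 - <<'E'
from h import *
im2=snap('scene','s17.png')
a=cv2.resize(im2[165:205,270:325,::-1],None,fx=14,fy=14,interpolation=cv2.INTER_CUBIC)
for x,y in ((-65,0),(20,0),(20,15),(20,-15),(24,0)):
    u=w2px('scene',[*bl(x,y),.030 if x<0 else .036])[0];u=((u-[270,165])+.5)*14-.5
    cv2.circle(a,tuple(np.round(u).astype(int)),3,(255,0,255),-1)
cv2.imwrite('pics/j17.png',a)
E
```

```text
19.7667 [0.5394 0.0737 0.0308] F [-12.3845  -3.5897   0.4495] w 0.029644855505928307 q [ 0.0504  0.6297  1.7952 -0.0002  0.7224 -1.6946]
[[-0.0056 -0.1734  0.9848]
 [-0.0004  0.9849  0.1734]
 [-1.      0.0006 -0.0056]]
tcp block-local -112.341071004444 0.10218206918048622 30.821640645092934 tip x 23.958928995556008
drag 12.820612419559895 [-0.5577  1.9616 -0.0566]
```

View pics/j17.png

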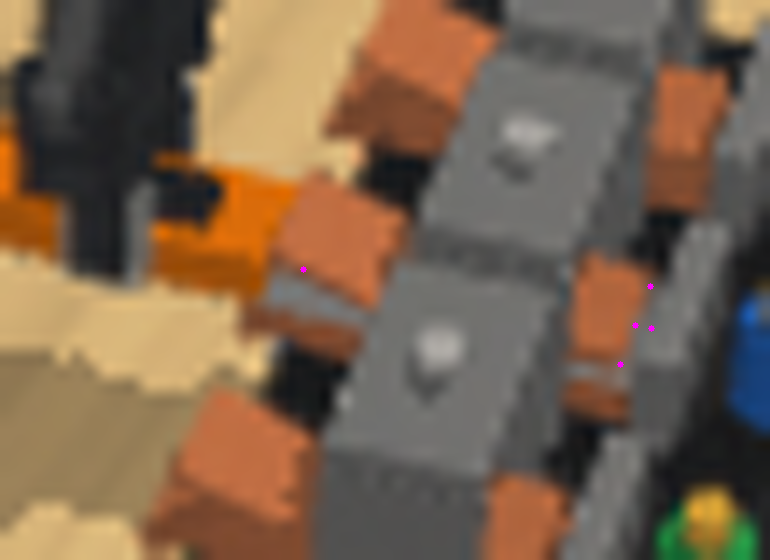

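drive_tool(moves=[{"linear":[0,0,-1.5],"rot":[0,0,0],"hand":1},{"linear":[0,0,-1.5],"rot":[0,0,0],"hand":0.3},{"linear":[0,0,-1.5],"rot":[0,0,0],"hand":-0.3},{"linear":[0,0,-1.5],"rot":[0,0,0],"hand":-0.5},{"linear":[0,0,-1.5],"rot":[0,0,0],"hand":-0.5},{"linear":[0,0,-1.5],"rot":[0,0,0],"hand":-0.5}])

```text
clock: 20.32
eef_pos: [0.5411, 0.0739, 0.0319]
eef_rot: [-0.006, 1.569, 0.169]
wrist_force: [-0.1, 0.7, 0.1]
gripper_width: 0.0643
```

```bash
python3 d.py
```

```text
20.3167 [0.5411 0.0739 0.0319] F [-0.1475  0.7206  0.0736] w 0.06425872707321734 q [ 0.0503  0.6275  1.7957  0.0004  0.7164 -1.6951]
[[ 0.002  -0.1734  0.9848]
 [ 0.0003  0.9848  0.1734]
 [-1.     -0.      0.002 ]]
tcp block-local -110.5876674626977 -0.05651740470988287 31.887776761556687 tip x 25.712332537302316
drag 0.0195994015171696 [-0.0224 -0.0755 -0.0073]
```

drive_tool(moves=[{"linear":[-15,0,-1.5],"rot":[0,0,0],"hand":-0.5},{"linear":[-35,0,-1.5],"rot":[0,0,0],"hand":-0.5},{"linear":[-60,0,-10],"rot":[0,0,0],"hand":-0.5},{"linear":[-90,0,-40],"rot":[0,0,0],"hand":-0.5},{"linear":[-120,0,-70],"rot":[0,0,0],"hand":-0.5},{"linear":[-150,0,-100],"rot":[0,0,0],"hand":-0.5},{"linear":[-150,0,-100],"rot":[0,0,0],"hand":-0.5},{"linear":[-150,0,-100],"rot":[0,0,0],"hand":-0.5}])

```text
clock: 20.98
eef_pos: [0.4422, 0.0564, 0.1834]
eef_rot: [-0.11, 1.566, 0.065]
wrist_force: [1.1, -0.5, -0.3]
gripper_width: 0.0642
```

```bash
python3 d.py
python3 - <<'E'
from h import *
im2=snap('scene','s18.png');im=snap('top','t18.png')
a=cv2.resize(im2[150:220,255:345,::-1],None,fx=8,fy=8,interpolation=cv2.INTER_CUBIC)
cv2.imwrite('pics/j18.png',a)
cv2.imwrite('pics/j18t.png',cv2.resize(im[130:250,150:300,::-1],None,fx=5,fy=5,interpolation=cv2.INTER_CUBIC))
E
```

```text
20.9833 [0.4422 0.0564 0.1834] F [ 1.0966 -0.5318 -0.2604] w 0.06416591126738222 q [ 0.0221  0.223   1.9622  0.0003  0.9514 -1.7229]
[[ 0.0049 -0.1732  0.9849]
 [ 0.0003  0.9849  0.1732]
 [-1.     -0.0005  0.0049]]
tcp block-local -211.03676929669936 -0.06265635742584408 183.37536511164922 tip x -74.73676929669935
drag -0.9870927275913113 [-0.026  -0.0161 -0.0128]
```

View pics/j18.png

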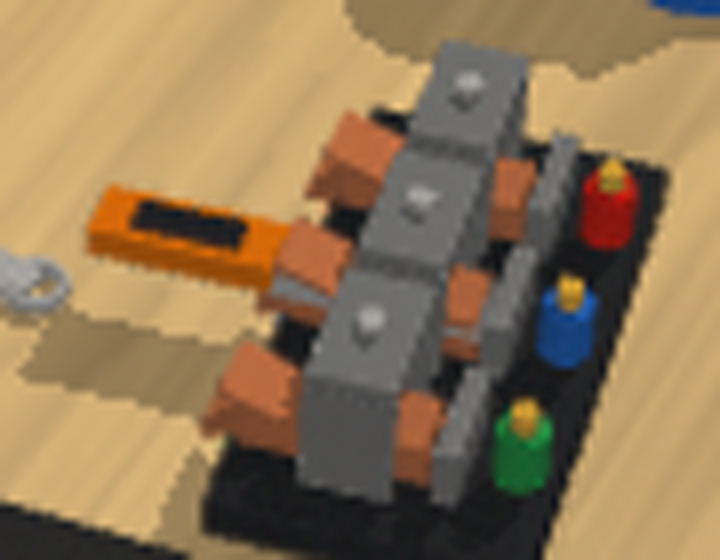

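View pics/j18t.png

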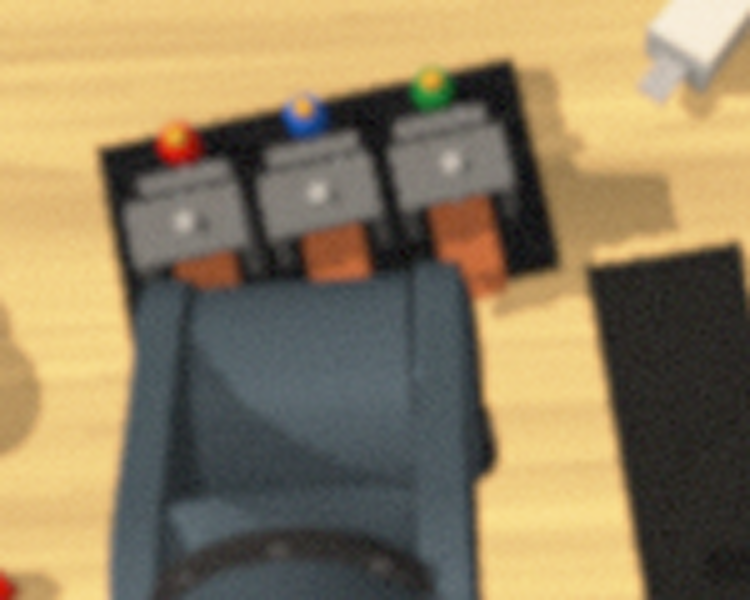

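Run:
```python
from edge import *
imgs={'scene':cv2.imread('pics/s18.png').astype(float)};S='scene';o=30
e=[(S,(-20,16,16+o),(-90,16,16+o)),(S,(-10,-16,o),(-90,-16,o)),(S,(-90,16,16+o),(-90,-16,16+o)),(S,(-90,16,16+o),(-90,-16,16+o))]
p0=bl(-67,0)
q=track('blade',e,[*p0,BY],imgs,rng=3)
d=(q[:2]-B)*1000;c,s=np.cos(BY),np.sin(BY);print('origin local',d@[c,s],d@[-s,c],'tip',d@[c,s]+90)
for t in ['meter','driver','spanner','fuse','tape','cleaner','mug']:
    d=spot_in('scene',t);print(t,d[0] if d else None)
a=cv2.absdiff(cv2.imread('pics/scene0.png'),cv2.imread('pics/s18.png')).max(2)
cv2.imwrite('pics/diff.png',a)
```

```text
blade [0.587  0.0799 0.1782] 10.211861231286665 rms 0.4100851687828529 60
   scene 0 15 0.69
   scene 1 15 -0.45
   scene 2 15 0.01
   scene 3 15 0.01
origin local -64.32483363735055 -2.127468608719715 tip 25.67516636264945
meter {'position': [314.1, 128.7], 'conf': 0.73}
driver {'position': [274.2, 137.1], 'conf': 0.6}
spanner {'position': [243.2, 177.4], 'conf': 0.55}
fuse {'position': [309.3, 250.2], 'conf': 0.8}
tape {'position': [339.9, 146.6], 'conf': 0.83}
cleaner {'position': [179.6, 305.1], 'conf': 0.94}
mug {'position': [144.0, 284.4], 'conf': 0.56}
```

View pics/diff.png

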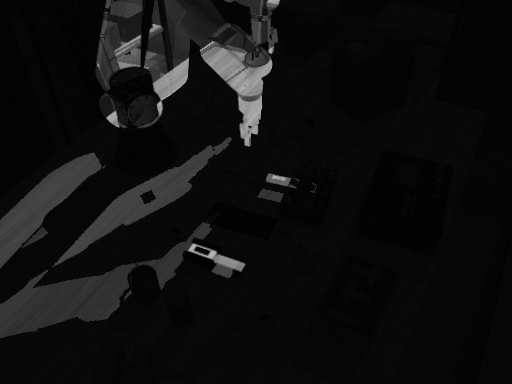

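drive_tool(moves=[{"linear":[0,0,0],"rot":[0,0,0],"hand":-0.5},{"linear":[0,0,0],"rot":[0,0,0],"hand":-0.5},{"linear":[0,0,0],"rot":[0,0,0],"hand":-0.5}])

```text
clock: 21.68
eef_pos: [0.4419, 0.0564, 0.1813]
eef_rot: [1.176, 1.571, 1.35]
wrist_force: [0.2, 0.6, 0.4]
gripper_width: 0.0639
```

```bash
python3 -c "
from rig import job
print(job.job_done())"
```

```text
the job is handed in; nothing more can be done
None
```

I handed the job in at about 21.7 s. The blade is pushed fully home in the blue (middle) jaw, which is the slack one, and the gripper has let go and is clear of it. The hand-in reports no verdict, so the result below rests on my own checks.

I lifted the blade from the cradle by its bare middle, laid it on the mat and took it again by the handle. I then tried the jaws in order, red, blue and green:

| Jaw | Sliding drag | How far in |
|---|---|---|
| Red | about 12 N | close to the back stop |
| Blue | about 2 N | onto the back stop (about 33 N) |
| Green | about 11.7 N | about 15–20 mm short of the stop |

**Final push:** back in the blue jaw, the drag was again low (1.4–3 N). The blade stopped hard at the same tool position as on the first try, with 13 N against the stop.

**Last checks:** in the last picture the blade lies level with its tip at the back stop. A fit to that picture put the tip about 2 mm from the position the arm reported, which agrees within the measuring error. Comparing the first and last scene pictures, nothing else on the bench had moved.

**Not checked:** I never measured the force of the blade on the block after release. I did not get the back stop's exact position separately; contact and the picture are the evidence for it.

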